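# Uncap the pot carousel, turn the lidded pot to the front and hold it there

## Task

Lift the loose cap off the top of the pot carousel and set it gently, rim down as it sat, into the round cap holder. Then take the carousel by the grip bar this uncovers and turn it until the one pot with a lid and ball knob stands in line with the pointer on the stand. The carousel springs back when let go, so finish still gripping the bar and keeping it still there; do not touch the pots, and leave the other toys where they are.

Things in the scene. Friction and masses are not known exactly. Their poses are not given: they have to be found in the camera images.
- stand: fixed dark wooden disc under the carousel, 210 mm across, 12 mm thick, with a flat arrow-shaped pointer (30 mm wide, tip 157 mm from the centre) sticking out on its -x side: this is the front. Origin: centre of the underside, on the table; the carousel turns about its z axis. Its position and yaw vary
- front (a point): point on the stand's pointer line, 65 mm from the carousel's axis and 26 mm above the table: the foot of the lidded pot belongs over it when that pot is in line with the pointer
- carousel: light wooden turntable 196 mm across on the stand; six round wells (rims 10 mm high) on a 65 mm radius every 60 degrees, one on its -x side. Origin: on the axis at the disc underside, 14 mm above the table; disc 12 mm thick. Turns about z, both ways, to 1.7 rad from its starting rest; a spring (0.12 N m/rad, well damped) returns it to rest. Yaw shows how far it is turned
- grip (a point): where to grip: point on the carousel axis in its upright aluminium grip bar, 16 mm below the bar top. Bar 38 mm long along the carousel x, 16 mm thick along its y (close the fingers along y), 40 mm high, standing on a 60 mm shoulder disc 24 mm below this point. Hidden under the cap at the start. It is 124 mm above the table, above all pots
- cap: loose wooden cap, an upside-down cup 54 mm across outside, 48 mm inside, 48 mm high (44 mm deep inside), with a round finger knob 24 mm across and 32 mm high on top: 80 mm in all. Origin: centre of its open lower rim. At the start it stands over the grip bar on the shoulder; lift it more than 45 mm straight up to clear the bar. 40 to 85 g
- holder: fixed round dark wooden dish for the cap: base flange 92 mm across, wall 70 mm across outside, 62 mm inside, 18 mm high, inner floor 4 mm above the table. Origin: centre of the underside
- lidded_pot: the marked pot: cream ceramic, round, 44 mm across, with a 47 mm lid and a ball knob, 62 mm high in all, loose in a carousel well 60 degrees to the left or right of the carousel's -x side. Origin: centre of the underside, 26 mm above the table
- open_pot1: cream open pot with crayon stubs, 44 mm across, 45 mm high (crayons to 56 mm), loose in the well that mirrors the lidded pot's. Origin: centre of the underside
- open_pot2: another open pot, the same, in a rear well of the carousel (120 degrees from the -x side)
- open_pot3: another open pot, the same, in the other rear well
- mug: bystander: cream ceramic mug, 76 mm across, 85 mm high. Origin: centre of the underside
- bucket: bystander: small aluminium bucket, 90 mm across, 75 mm high. Origin: centre of the underside
- horse: bystander: red plastic toy rocking horse, about 120 mm long, 112 mm high. Origin: under its middle, on the table
Mind the look-alikes: they are no part of the job. Leave any red or turquoise look-alike of the cap alone.

How it is judged:
By the outcome, as a careful person would: the job done as asked, in the order asked, and still so for the second after the job is handed in, while the arm keeps its last pose, push and grip.
It also fails if it takes over 53 s, if anything falls off the work surface, if the arm or the gripper's body presses on something with over 40 N, if the wrist force passes 120 N, or if a joint passes its speed limit or range.

## Robot

A 6-joint arm with a two-finger parallel gripper is mounted at the origin on the work surface. World frame = base frame: x ahead of the robot, y to its left, z up, the work surface at z = 0. Lengths are in m, angles in rad, forces in N, time in s.
With the tool pointing down it reaches from about 0.25 to 0.775 m from the base axis. Payload 4 kg.
Tool frame: the origin (TCP) lies between the finger pads; the fingertips stand 14 mm ahead of it and the grasp point (between the pads) lies 5 mm behind it; z points along the fingers, y is the direction in which the jaws open and shut (so a half turn about z gives the same grasp; the last joint's range is limited). The gripper opens to 94 mm and grips with 3 to 60 N. Pads are 16 mm wide; open, the fingers measure 119 mm over their backs; the gripper's body (75 mm by 177 mm) begins 78 mm behind the grasp point.
Start: joints at [-1.413, 0.087, 1.371, -0, 1.684, -0.103], TCP at [0.142, -0.531, 0.188] pointing down, gripper open.
Joint ranges: [-3.1, 3.1], [-0.76, 2.03], [0.27, 2.55], [-1.08, 4.22], [0.17, 2.65], [-2.57, 2.57]. Speed limits (rad/s): [2.79, 2.79, 3.14, 3.14, 3.14, 3.14].

## Interface

Orientations are given as [roll, pitch, yaw] about the fixed x, y, z axes, in that order (R = Rz(yaw) Ry(pitch) Rx(roll)).
In Python, from bench import robot, cams, spotter gives the robot as it stands.
- The arm moves only by the shell command python3 -m inch 'ROWS'. ROWS is JSON, a list of rows, each an object of numbers: "grip": the opening, from 0 (shut) to 1 (fully open); "dx", "dy", "dz": the shift along the tool's x, y, z in units of 25 mm (1.0 is 25 mm); "rx", "ry", "rz": the turn, a rotation vector about the tool's x, y, z in units of 5 degrees (1.0 is 5 degrees). A call has 1 to 12 rows; each row shifts and turns the pose as measured when the row begins, along the tool's axes as they then stand; what a row does not reach is not made up. A row lasts 1/8 s, in which the tool goes at most 62.5 mm and 10.7 degrees, less where a joint would pass 70% of its speed; a pose out of reach is approached as far as the arm can. A call is refused whole if a number of a shift passes 1 or a number of a turn 1, either way. A call with a gripper value outside its range is refused whole. The fingers move at their own pace and stop on an object; the grip force is fixed at half the most. Time passes only in rows, so rows that do not move let the fingers close. It gives the time, the measured TCP pose, the force and the opening at its end, in the units of the state.
- robot.get_obs(): the state, without advancing time (a new reading comes with each control period).
- cams.snapshot(name): name is "side" or "top"; returns a dict with "frame" (384x512x3 uint8, red, green, blue), "intrinsics" (3x3 intrinsics, pixels), "eye" and "orientation" of the camera in the world. Camera axes: x right, y up, looking along -z (the intrinsics and any distortion apply to the point x, -y, -z); pixel columns grow to the right and rows downward; lengths in m; the calibration is good to about 2 mm. A picture is of the moment at which its call begins. There is no depth.
- robot.close_job(): hands the job in, once; it reports no verdict.
Trained networks look in a picture, given as the dict that the camera call returned (one of the last four; its "shot" number tells which), for a name from the list of things; names that differ only in an ending like _2 or _b are one class to them, and where a whole thing is asked for, a point or a joint stands for the part that bears it (a point fixed in the world has none). Each returns a list of dicts, best first, with "score" (0 to 1); they miss things now and then, are a little off and sometimes report something else, mostly with a low value. They report only what shows in the picture. A call takes as long as a camera call. They do not tell look-alikes from the thing itself.
- spotter.regions_of(picture, query): "pixels" (384x512 bool, what is visible of it) and "extent" ([left, top, right, bottom] in pixels, round what is visible of it).
- spotter.place_of(picture, query): "pixel" ([column, row] in pixels: a listed point, or the origin of a listed thing).
The state is a dict: "time": time; "joint_positions": joint angles; "qvel": joint speeds; "joint_torque": joint torques, N m; "tool_pos": TCP position; "ee_rot": TCP orientation; "wrist_force": force on the tool from outside, world axes, zero at the start; "wrist_torque": the same for the moment, N m; "width": finger opening in m.
Only numpy, scipy, OpenCV 4.12 (cv2) and the standard library are available. Lean on these libraries where they do the work, as an engineer would, in place of code of your own. Each camera call takes 0.05 s, during which the arm holds its last target.

## Working session

There is one attempt and no reset: what is moved stays moved. The work goes in short steps, Python scripts to look and compute and a shell command to move; the robot and the scene stay as the last step left them, time stands still between calls to the robot, and variables do not carry over. Pictures are saved under pics/ and viewed, and the job is handed in when it is done.

```bash
ls; mkdir -p pics; cat > h.py <<'E'
import numpy as np, cv2
from bench import robot, cams, spotter
from scipy.spatial.transform import Rotation as R
def rot(c):
    o=np.array(c["orientation"],float)
    if o.shape==(3,3): return o
    if o.size==3: return R.from_euler('xyz',o).as_matrix()
    return R.from_quat(o).as_matrix()
def ray(c,px):
    K=np.array(c["intrinsics"]); d=np.linalg.inv(K)@[px[0],px[1],1]
    return np.array(c["eye"]), rot(c)@np.array([d[0],-d[1],-d[2]])
def atz(c,px,z):
    e,d=ray(c,px); return e+d*(z-e[2])/d[2]
def proj(c,p):
    q=rot(c).T@(np.array(p)-np.array(c["eye"])); u=np.array(c["intrinsics"])@[q[0],-q[1],-q[2]]
    return u[:2]/u[2]
def tri(c1,p1,c2,p2):
    e1,d1=ray(c1,p1);e2,d2=ray(c2,p2)
    s=np.linalg.lstsq(np.c_[d1,-d2],e2-e1,rcond=None)[0]
    a=e1+s[0]*d1;b=e2+s[1]*d2
    return (a+b)/2,np.linalg.norm(a-b)
def save(c,n): cv2.imwrite(f'pics/{n}.png',c["frame"][:,:,::-1])
E
python3 - <<'E'
from h import *
t=cams.snapshot("top");s=cams.snapshot("side")
save(t,'t0');save(s,'s0')
print({k:v for k,v in t.items() if k!='frame'});print({k:v for k,v in s.items() if k!='frame'})
for n in "cap holder stand front carousel lidded_pot open_pot1 mug bucket horse".split():
  for c,l in((t,'t'),(s,'s')):
    print(n,l,[(np.round(r["pixel"],1).tolist(),round(r["score"],2)) for r in spotter.place_of(c,n)][:5])
E
```

```text
pics
{'intrinsics': array([[392.86771536,   0.        , 258.7199956 ],
       [  0.        , 392.86771536, 190.8740579 ],
       [  0.        ,   0.        ,   1.        ]]), 'eye': array([ 0.47632233, -0.06280661,  1.01283979]), 'orientation': array([ 0.16990092,  0.02657179, -1.58070271]), 'shot': 1}
{'intrinsics': array([[355.54338532,   0.        , 261.28594945],
       [  0.        , 355.54338532, 194.01038504],
       [  0.        ,   0.        ,   1.        ]]), 'eye': array([0.584756  , 0.74887104, 0.75856641]), 'orientation': array([ 0.89159995,  0.0212138 , -3.08583889]), 'shot': 2}
cap t [([292.3, 223.6], 0.74), ([314.9, 221.1], 0.7), ([211.4, 228.4], 0.69), ([206.9, 265.9], 0.62)]
cap s [([293.3, 257.6], 0.84), ([294.3, 184.3], 0.69), ([325.9, 259.4], 0.59)]
holder t [([137.4, 258.2], 0.62)]
holder s [([325.5, 322.5], 0.6)]
stand t []
stand s []
front t [([284.0, 251.8], 0.57)]
front s [([311.7, 206.6], 0.93)]
carousel t [([291.4, 228.6], 0.85)]
carousel s [([324.5, 319.1], 0.72), ([290.7, 205.2], 0.63)]
lidded_pot t [([309.1, 248.1], 0.89)]
lidded_pot s [([306.4, 193.2], 0.61), ([288.4, 189.7], 0.19)]
open_pot1 t [([266.7, 233.5], 0.68), ([317.3, 222.3], 0.49)]
open_pot1 s [([294.2, 175.5], 0.71), ([277.4, 210.8], 0.63), ([296.0, 215.1], 0.62), ([288.8, 190.4], 0.4)]
mug t []
mug s [([209.3, 289.0], 0.85), ([290.8, 205.0], 0.67)]
bucket t []
bucket s [([297.5, 166.4], 0.94)]
horse t [([277.0, 140.5], 0.95)]
horse s [([215.3, 214.2], 0.93)]
```

View pics/t0.png

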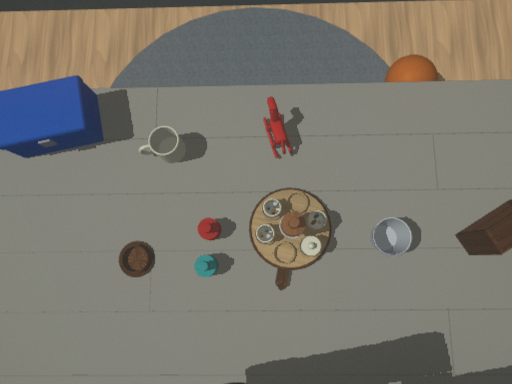

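View pics/s0.png

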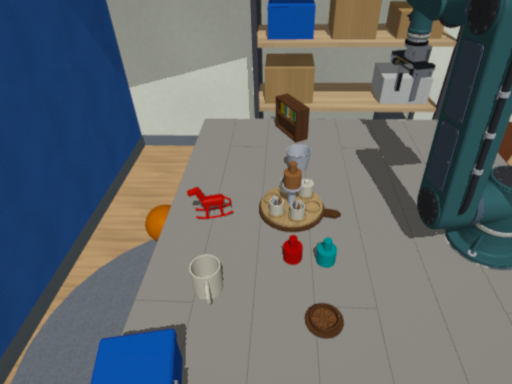

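Candidates for the cap in the top view are the wooden one on the carousel at (292,223), the red one at (209,229) and the turquoise one at (206,265). I choose the wooden one and check it in a close crop.

```bash
python3 - <<'E'
from h import *
t=cams.snapshot("top");s=cams.snapshot("side")
a=cv2.resize(t["frame"][175:300,235:345],None,fx=4.4,fy=4.4,interpolation=cv2.INTER_CUBIC)[:550]
b=cv2.resize(s["frame"][150:235,250:350],None,fx=4,fy=4,interpolation=cv2.INTER_CUBIC)
cv2.imwrite('pics/c0t.png',a[:,:,::-1]);cv2.imwrite('pics/c0s.png',b[:,:,::-1])
for n in "cap holder stand carousel lidded_pot".split():
  for c,l in((t,'t'),(s,'s')):
    for r in spotter.regions_of(c,n):
      m=r["pixels"]; cs,_=cv2.findContours(m.astype(np.uint8),0,1)
      k=max(cs,key=len)
      e=cv2.fitEllipse(k) if len(k)>5 else None
      print(n,l,round(r["score"],2),np.round(r["extent"]),e)
# front/axis checks
p,g=tri(t,[284,251.8],s,[311.7,206.6]);print('front',p,g)
print('car axis', atz(t,[291.4,228.6],.014),atz(s,[290.7,205.2],.014))
print('front z', atz(t,[284,251.8],.026),atz(s,[311.7,206.6],.026))
print('holder', atz(t,[137.4,258.2],0),atz(s,[325.5,322.5],0))
print('lid', atz(t,[309.1,248.1],.026),atz(s,[306.4,193.2],.026))
print('cap', atz(t,[292.3,223.6],.1),atz(s,[294.3,184.3],.1))
E
```

```text
cap t 0.97 [198. 212. 222. 238.] ((209.0447235107422, 228.4101104736328), (21.525598526000977, 23.5073184967041), 124.49198150634766)
cap t 0.76 [194. 256. 221. 277.] ((205.68356323242188, 265.2166442871094), (20.782503128051758, 23.487499237060547), 87.09513854980469)
cap t 0.75 [283. 210. 308. 237.] ((292.0627746582031, 223.3610382080078), (23.071855545043945, 25.774240493774414), 9.894149780273438)
cap t 0.48 [263.  98. 296. 155.] ((276.07666015625, 129.56138610839844), (19.789087295532227, 59.59293746948242), 165.4611053466797)
cap t 0.41 [245. 190. 330. 288.] ((293.7449645996094, 217.25827026367188), (80.32103729248047, 117.8708267211914), 17.60719871520996)
cap s 0.85 [285. 162. 301. 193.] ((292.52362060546875, 177.01681518554688), (17.46291160583496, 27.50286865234375), 0.5037646293640137)
cap s 0.7 [282. 239. 301. 265.] ((292.6534729003906, 250.61163330078125), (19.510536193847656, 28.241527557373047), 179.89817810058594)
cap s 0.59 [316. 238. 338. 272.] ((326.47039794921875, 253.4978790283203), (19.658985137939453, 30.079748153686523), 6.929692268371582)
holder t 0.79 [122. 
[... 867 characters left out ...]
8.52015686035156), (70.0131607055664, 74.34387969970703), 36.03361129760742)
lidded_pot s 0.6 [296. 177. 316. 197.] ((306.35986328125, 187.97764587402344), (13.749011039733887, 18.957544326782227), 14.398931503295898)
front [ 0.49066028 -0.09930358  0.02545033] 0.002266891049658409
car axis [ 0.54984153 -0.1198006   0.014     ] [ 0.55459463 -0.11712681  0.014     ]
front z [ 0.49177579 -0.09943012  0.026     ] [ 0.4896109  -0.09849507  0.026     ]
holder [0.47985282 0.27510527 0.        ] [4.76478055e-01 2.84254871e-01 1.11022302e-16]
lid [ 0.50019726 -0.16175405  0.026     ] [ 0.50327295 -0.16502661  0.026     ]
cap [ 0.55506203 -0.11725447  0.1       ] [ 0.54632749 -0.11492268  0.1       ]
```

View pics/c0t.png

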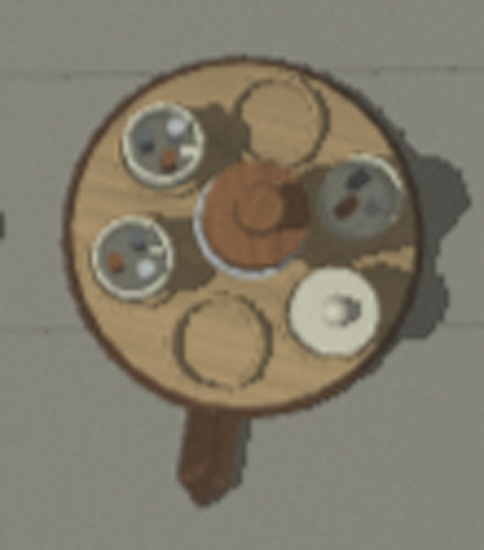

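View pics/c0s.png

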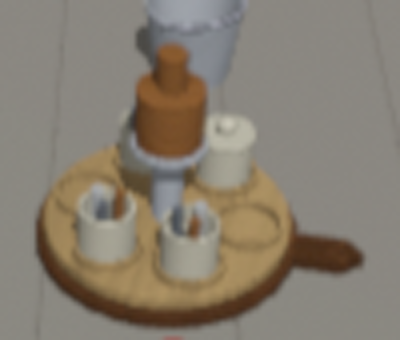

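```bash
python3 - <<'E'
from h import *
t=cams.snapshot("top");s=cams.snapshot("side")
T=lambda x,y:(x/4.4+235-.4,y/4.4+175-.4)
S=lambda x,y:(x/4+250-.4,y/4+150-.4)
print('stand top', atz(t,T(242,235),.014))
# carousel light disc top z .026
print('knob top', atz(t,T(263,207),.18), 'side',atz(s,S(172,52),.178))
print('well front',atz(t,T(222,341),.036),'well rear',atz(t,T(284,122),.036))
print('lid knob',atz(t,T(338,310),.082),'tip',atz(t,T(203,506),.01),atz(s,S(362,257),.008))
print('pots', atz(t,T(133,257),.071),atz(t,T(163,144),.071),atz(t,T(362,197),.071))
# color mask of disc+stand
for c,l in((t,'t'),(s,'s')):
  h=cv2.cvtColor(c["frame"],cv2.COLOR_RGB2HSV)
  m=((h[...,1]>70)&(h[...,0]<25)).astype(np.uint8)
  n,lab,st,ce=cv2.connectedComponentsWithStats(m)
  for i in range(1,n):
    if st[i,4]>150: print(l,st[i],ce[i])
print(robot.get_obs())
E
```

```text
stand top [ 0.55138993 -0.11528389  0.014     ]
knob top [ 0.55224793 -0.11696477  0.18      ] side [ 0.55411425 -0.11656423  0.178     ]
well front [ 0.49086513 -0.10162775  0.036     ] well rear [ 0.61364888 -0.1394765   0.036     ]
lid knob [ 0.50584033 -0.16177168  0.082     ] tip [ 0.39947061 -0.09001629  0.01      ] [ 0.40087193 -0.08749422  0.008     ]
pots [ 0.53589007 -0.05295502  0.071     ] [ 0.59745314 -0.07018442  0.071     ] [ 0.56696667 -0.17793782  0.071     ]
t [    0     0   512    90 24410] [263.82785744  38.21097911]
t [263  97  30  61 788] [275.89086294 128.32614213]
t [ 250  188   81  102 3976] [288.33576459 231.76584507]
t [ 457  200   55   55 1895] [489.87651715 232.4817942 ]
t [197 217  24  23 424] [208.76415094 228.62735849]
t [119 242  35  35 744] [135.94086022 259.02688172]
s [ 257    0  156   48 4299] [353.42614562  26.37706443]
s [428  19  29  28 464] [439.96982759  35.44827586]
s [ 259   54  177   88 5731] [313.63479323  94.14866515]
s [498 122  14  44 366] [506.71038251 145.42076503]
s [   4  145  190  239 7826] [126.88372093 218.05149502]
s [284 161  
[... 240 characters left out ...]
628 320.268431  ]
{'time': 1.8, 'joint_positions': array([-1.41310225e+00,  8.72093257e-02,  1.37072948e+00, -1.59003416e-05,
        1.68360586e+00, -1.03078715e-01]), 'qvel': array([-0.00074128, -0.0003315 ,  0.00119033, -0.00086707,  0.00024253,
       -0.00022724]), 'joint_torque': array([ 1.41379853e-03, -3.40030324e+01, -3.02589869e+01,  7.18572666e-02,
        2.38375022e-02, -5.40289861e-06]), 'tool_pos': array([ 0.14180709, -0.53141028,  0.1879858 ]), 'ee_rot': array([3.14154654e+00, 2.06533104e-05, 2.60771000e-01]), 'wrist_force': array([-0.29622025, -0.09024979,  0.05480074]), 'wrist_torque': array([-4.85832748e-05,  1.29457112e-02, -2.78463743e-02]), 'width': 0.09358506989772394}
```

```bash
python3 - <<'E'
from h import *
from scipy.optimize import least_squares
t=cams.snapshot("top");s=cams.snapshot("side")
out={}
for c,l in((t,'t'),(s,'s')):
  h=cv2.cvtColor(c["frame"],cv2.COLOR_RGB2HSV)
  m=((h[...,1]>70)&(h[...,0]<25)).astype(np.uint8)
  ys,xs=np.nonzero(m)
  P=np.array([atz(c,(x,y),.010)[:2] for x,y in zip(xs,ys)])
  r=P-[.552,-.117]; d=np.linalg.norm(r,axis=1)
  k=(d>.112)&(d<.17)&(r[:,0]<-.08)
  Q=P[k]; ce=Q.mean(0); w,v=np.linalg.eigh(np.cov(Q.T)); a=v[:,1]; a=a*np.sign(a[0])
  print(l,k.sum(),'centroid',ce,'axis deg',np.degrees(np.arctan2(a[1],a[0])),'from center',np.degrees(np.arctan2(-(ce-[.552,-.117])[1],-(ce-[.552,-.117])[0])), 'half w',(Q-ce)@[-a[1],a[0]].__class__ and 0)
  # disc boundary: radial edge of dark stand
  b=[]
  for ang in np.radians(np.arange(0,360,4)):
    R_=[]
    for rr in np.arange(.09,.125,.0005):
      p=proj(c,[.552+rr*np.cos(ang),-.117+rr*np.sin(ang),.012])
      R_.append(cv2.getRectSubPix(h[...,1].astype(np.float32),(1,1),(float(p[0]),float(p[1])))[0,0])
    R_=np.array(R_); j=np.argmin(np.gradient(cv2.GaussianBlur(R_.reshape(-1,1),(1,5),0).ravel()))
    b.append((np.degrees(ang),.09+.0005*j))
  b=np.array(b); X=.552+b[:,1]*np.cos(np.radians(b[:,0]));Y=-.117+b[:,1]*np.sin(np.radians(b[:,0]))
  f=least_squares(lambda q:np.hypot(X-q[0],Y-q[1])-.105,[.552,-.117],loss='soft_l1',f_scale=.001)
  print('circle',f.x,np.median(abs(f.fun)))
  if l=='t':
    a=cv2.resize(c["frame"][225:300,240:330],None,fx=8,fy=8,interpolation=cv2.INTER_NEAREST); cv2.imwrite('pics/c1t.png',a[:,:,::-1])
# holder rim
  n='holder'
  r=spotter.regions_of(c,n)[0]; 
  hh=((h[...,1]>70)&(h[...,0]<25)&(cv2.dilate(r["pixels"].astype(np.uint8),np.ones((7,7)))>0)).astype(np.uint8)
  k=max(cv2.findContours(hh,0,1)[0],key=len); (u,v),_,_=cv2.fitEllipse(k)
  print('holder',u,v,atz(c,(u,v),.006 if l=='t' else .008))
# network on pot/well positions
e=None
E
```

```text
Traceback (most recent call last):
ValueError: matmul: Input operand 1 does not have enough dimensions (has 0, gufunc core with signature (n?,k),(k,m?)->(n?,m?) requires 1)
```

```bash
cat > m1.py <<'E'
from h import *
from scipy.optimize import least_squares
import pickle
t=cams.snapshot("top");s=cams.snapshot("side")
rg={ 't':spotter.regions_of(t,'holder')[0],'s':spotter.regions_of(s,'holder')[0]}
pickle.dump((t,s,rg),open('shot.pkl','wb'))
E
cat > m2.py <<'E'
import pickle
from h import *
from scipy.optimize import least_squares
t,s,rg=pickle.load(open('shot.pkl','rb'))
for c,l in((t,'t'),(s,'s')):
  h=cv2.cvtColor(c["frame"],cv2.COLOR_RGB2HSV)
  m=((h[...,1]>70)&(h[...,0]<25)).astype(np.uint8)
  ys,xs=np.nonzero(m)
  P=np.array([atz(c,(x,y),.010)[:2] for x,y in zip(xs,ys)])
  r=P-[.552,-.117]; d=np.linalg.norm(r,axis=1)
  k=(d>.112)&(d<.17)&(r[:,0]<-.08)
  Q=P[k]; ce=Q.mean(0); w,v=np.linalg.eigh(np.cov(Q.T)); a=v[:,1]; a=a*np.sign(a[0])
  print(l,k.sum(),'centroid',ce,'axis deg',np.degrees(np.arctan2(a[1],a[0])))
  b=[]
  for ang in np.radians(np.arange(0,360,4)):
    R_=[]
    for rr in np.arange(.09,.125,.0005):
      p=proj(c,[.552+rr*np.cos(ang),-.117+rr*np.sin(ang),.012])
      R_.append(cv2.getRectSubPix(h[...,1].astype(np.uint8),(1,1),(float(p[0]),float(p[1])))[0,0])
    R_=np.array(R_,float); j=np.argmin(np.gradient(cv2.GaussianBlur(R_.reshape(-1,1),(1,5),0).ravel()))
    b.append((np.degrees(ang),.09+.0005*j))
  b=np.array(b); X=.552+b[:,1]*np.cos(np.radians(b[:,0]));Y=-.117+b[:,1]*np.sin(np.radians(b[:,0]))
  f=least_squares(lambda q:np.hypot(X-q[0],Y-q[1])-.105,[.552,-.117],loss='soft_l1',f_scale=.001)
  print('circle',f.x,np.median(abs(f.fun)))
  dd=f.x-ce; print('pointer yaw from centre',np.degrees(np.arctan2(dd[1],dd[0])))
  if l=='t':
    a=cv2.resize(c["frame"][225:300,240:330],None,fx=8,fy=8,interpolation=cv2.INTER_NEAREST); cv2.imwrite('pics/c1t.png',a[:,:,::-1])
  r=rg[l]
  hh=((h[...,1]>70)&(h[...,0]<25)&(cv2.dilate(r["pixels"].astype(np.uint8),np.ones((7,7)))>0)).astype(np.uint8)
  k=max(cv2.findContours(hh,0,1)[0],key=len); (u,v),_,_=cv2.fitEllipse(k)
  print('holder',u,v,atz(c,(u,v),.004))
E
python3 m1.py; python3 m2.py
```

```text
t 175 centroid [ 0.42373606 -0.09273449] axis deg -9.977171029408671
circle [ 0.55145876 -0.1157085 ] 0.0014068305543577589
pointer yaw from centre -10.196985592730991
holder 135.44862365722656 258.98211669921875 [0.47792043 0.27870874 0.004     ]
s 100 centroid [ 0.42564961 -0.08716577] axis deg 4.1499347448629385
circle [ 0.55363212 -0.11135095] 0.002752788610860722
pointer yaw from centre -10.701135212643777
holder 323.70245361328125 320.24542236328125 [0.48074299 0.28106324 0.004     ]
```

View pics/c1t.png

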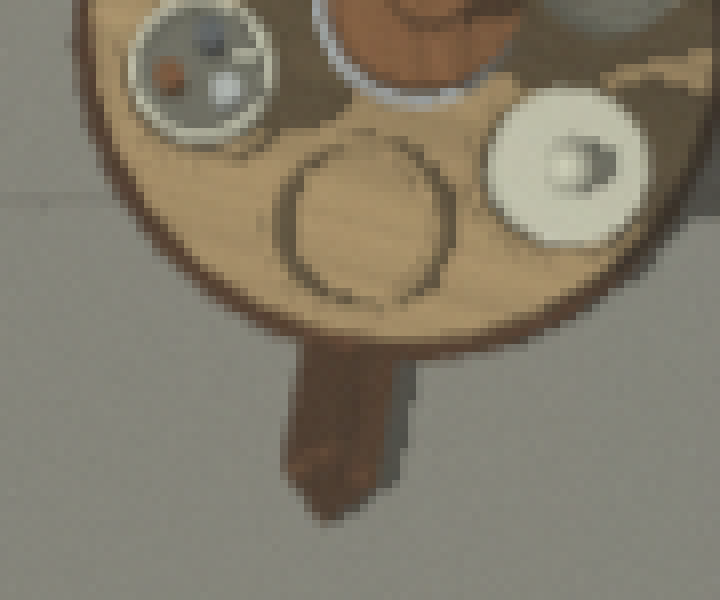

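Stand axis is about (0.552, -0.116) and pointer yaw about -10.3°. The holder is at about (0.479, 0.280). The wooden cap on the shoulder is confirmed in the crop. Next I lift, square the tool up and travel.

```bash
python3 -m inch '[{"grip":1,"dz":-1,"rz":1},{"grip":1,"dz":-1,"rz":1},{"grip":1,"dz":-1,"rz":1},{"grip":1,"dz":-0.5},{"grip":1,"dx":1,"dy":-1},{"grip":1,"dx":1,"dy":-1},{"grip":1,"dx":1,"dy":-1},{"grip":1,"dx":1,"dy":-1},{"grip":1,"dx":1,"dy":-1},{"grip":1,"dx":1,"dy":-1},{"grip":1,"dx":1,"dy":-1},{"grip":1,"dx":1,"dy":-1}]'
```

```text
invalid input at $[0]: expected keys grip, dx, dy, dz, rx, ry, rz
```

```bash
python3 -m inch '[{"grip":1,"dx":0,"dy":0,"dz":-1,"rx":0,"ry":0,"rz":1},{"grip":1,"dx":0,"dy":0,"dz":-1,"rx":0,"ry":0,"rz":1},{"grip":1,"dx":0,"dy":0,"dz":-1,"rx":0,"ry":0,"rz":1},{"grip":1,"dx":1,"dy":-1,"dz":-0.5,"rx":0,"ry":0,"rz":0},{"grip":1,"dx":1,"dy":-1,"dz":0,"rx":0,"ry":0,"rz":0},{"grip":1,"dx":1,"dy":-1,"dz":0,"rx":0,"ry":0,"rz":0},{"grip":1,"dx":1,"dy":-1,"dz":0,"rx":0,"ry":0,"rz":0},{"grip":1,"dx":1,"dy":-1,"dz":0,"rx":0,"ry":0,"rz":0},{"grip":1,"dx":1,"dy":-1,"dz":0,"rx":0,"ry":0,"rz":0},{"grip":1,"dx":1,"dy":-1,"dz":0,"rx":0,"ry":0,"rz":0}]'
```

```text
time: 3.35
tool_pos: [0.3223, -0.3548, 0.2781]
ee_rot: [-3.141, -0.001, -0.016]
wrist_force: [0.5, -0.1, -0.3]
width: 0.0944
```

```bash
python3 -m inch '[{"grip":1,"dx":1,"dy":-1,"dz":0,"rx":0,"ry":0,"rz":0},{"grip":1,"dx":1,"dy":-1,"dz":0,"rx":0,"ry":0,"rz":0},{"grip":1,"dx":1,"dy":-1,"dz":0,"rx":0,"ry":0,"rz":0},{"grip":1,"dx":1,"dy":-1,"dz":0,"rx":0,"ry":0,"rz":0},{"grip":1,"dx":1,"dy":-1,"dz":0,"rx":0,"ry":0,"rz":0},{"grip":1,"dx":1,"dy":-1,"dz":0,"rx":0,"ry":0,"rz":0},{"grip":1,"dx":1,"dy":-1,"dz":0,"rx":0,"ry":0,"rz":0},{"grip":1,"dx":1,"dy":-1,"dz":0,"rx":0,"ry":0,"rz":0},{"grip":1,"dx":1,"dy":-1,"dz":0,"rx":0,"ry":0,"rz":0},{"grip":1,"dx":0.2,"dy":-0.5,"dz":0,"rx":0,"ry":0,"rz":0},{"grip":1,"dx":0,"dy":0,"dz":0,"rx":0,"ry":0,"rz":0}]'
python3 - <<'E'
from h import *
s=cams.snapshot("side");t=cams.snapshot("top")
o=robot.get_obs();print(o["tool_pos"])
print('tcp px',proj(s,o["tool_pos"]),proj(t,o["tool_pos"]))
b=cv2.resize(s["frame"][90:240,230:370],None,fx=4,fy=4,interpolation=cv2.INTER_CUBIC)
cv2.imwrite('pics/c2s.png',b[:,:,::-1])
b=cv2.resize(t["frame"][175:300,235:345],None,fx=4.4,fy=4.4,interpolation=cv2.INTER_CUBIC)
cv2.imwrite('pics/c2t.png',b[:,:,::-1])
E
```

```text
time: 4.72
tool_pos: [0.5637, -0.111, 0.2787]
ee_rot: [3.139, -0.002, -0.013]
wrist_force: [-0.2, -0.6, -0.1]
width: 0.0937
[ 0.56324299 -0.11198801  0.27879719]
tcp px [290.52049252 132.6480947 ] [294.87668354 210.98287579]
```

View pics/c2s.png

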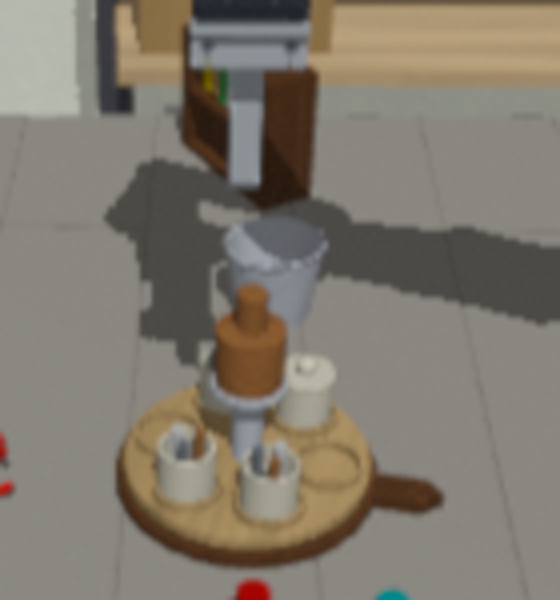

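View pics/c2t.png

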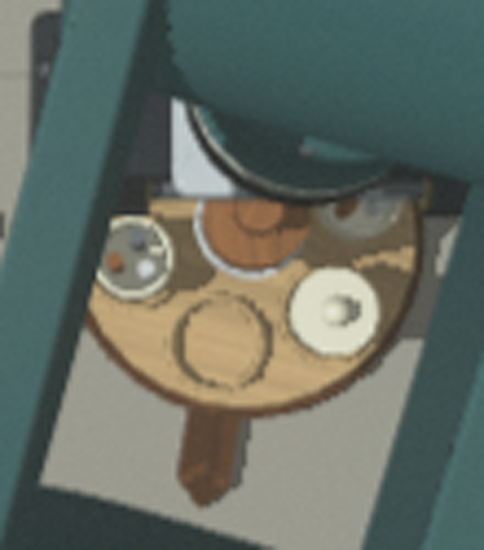

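```bash
python3 -m inch '[{"grip":1,"dx":-0.4,"dy":0.2,"dz":0.5,"rx":0,"ry":0,"rz":0},{"grip":1,"dx":0,"dy":0,"dz":1,"rx":0,"ry":0,"rz":0},{"grip":1,"dx":0,"dy":0,"dz":1,"rx":0,"ry":0,"rz":0},{"grip":1,"dx":0,"dy":0,"dz":0.4,"rx":0,"ry":0,"rz":0},{"grip":1,"dx":0,"dy":0,"dz":0,"rx":0,"ry":0,"rz":0}]'
python3 - <<'E'
from h import *
s=cams.snapshot("side")
o=robot.get_obs();p=o["tool_pos"];print(p)
for z in(.1,.14,.18): print(z,proj(s,[.553,-.1165,z]))
b=cv2.resize(s["frame"][110:240,230:370],None,fx=4.4,fy=4.4,interpolation=cv2.INTER_CUBIC)
cv2.imwrite('pics/c3s.png',b[:,:,::-1])
E
```

```text
time: 5.45
tool_pos: [0.5504, -0.1229, 0.2074]
ee_rot: [3.136, -0.006, -0.023]
wrist_force: [0.6, -0.3, 0.5]
width: 0.0938
[ 0.55071868 -0.12303876  0.2080681 ]
0.1 [292.09423684 183.94867459]
0.14 [292.54047729 173.25630189]
0.18 [293.00841752 162.04398023]
```

View pics/c3s.png

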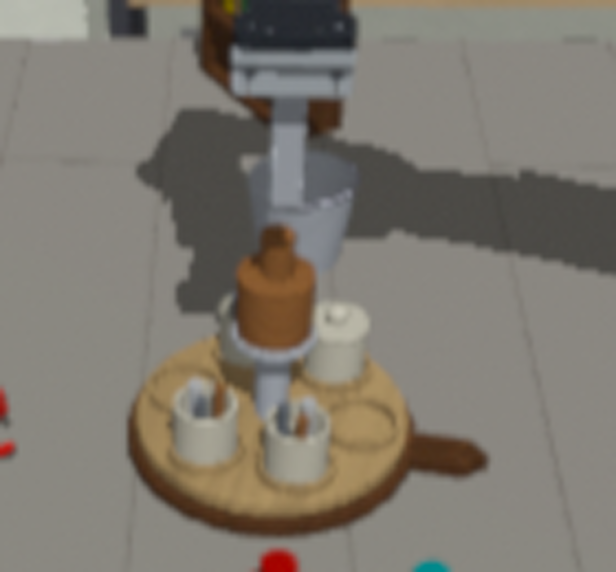

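```bash
python3 -m inch '[{"grip":1,"dx":0.1,"dy":-0.25,"dz":0,"rx":0,"ry":0,"rz":0},{"grip":1,"dx":0,"dy":0,"dz":0.8,"rx":0,"ry":0,"rz":0},{"grip":1,"dx":0,"dy":0,"dz":0.8,"rx":0,"ry":0,"rz":0},{"grip":1,"dx":0,"dy":0,"dz":0,"rx":0,"ry":0,"rz":0}]'
```

```text
time: 6.0
tool_pos: [0.557, -0.1166, 0.1726]
ee_rot: [3.133, -0.017, -0.022]
wrist_force: [-0.6, -0.7, -0.7]
width: 0.0938
```

```bash
python3 -m inch '[{"grip":1,"dx":-0.15,"dy":0,"dz":0.7,"rx":0.1,"ry":-0.2,"rz":-0.2},{"grip":1,"dx":0,"dy":0,"dz":0.7,"rx":0,"ry":0,"rz":0},{"grip":1,"dx":0,"dy":0,"dz":0,"rx":0,"ry":0,"rz":0}]'
python3 - <<'E'
from h import *
o=robot.get_obs();print(o["tool_pos"],o["ee_rot"],o["wrist_force"])
E
```

```text
time: 6.38
tool_pos: [0.5545, -0.1167, 0.1375]
ee_rot: [3.142, -0.001, -0.003]
wrist_force: [0.0, 0.2, -0.2]
width: 0.0941
[ 0.55454519 -0.11667963  0.13750948] [ 3.14154467e+00 -1.14919994e-03 -3.24543841e-03] [ 0.0343561   0.1884585  -0.21328235]
```

```bash
python3 -m inch '[{"grip":0.58,"dx":-0.05,"dy":0,"dz":0.1,"rx":0,"ry":0,"rz":0},{"grip":0.45,"dx":0,"dy":0,"dz":0,"rx":0,"ry":0,"rz":0},{"grip":0.3,"dx":0,"dy":0,"dz":0,"rx":0,"ry":0,"rz":0},{"grip":0.3,"dx":0,"dy":0,"dz":0,"rx":0,"ry":0,"rz":0},{"grip":0.3,"dx":0,"dy":0,"dz":0,"rx":0,"ry":0,"rz":0}]'
python3 - <<'E'
from h import *
s=cams.snapshot("side")
b=cv2.resize(s["frame"][110:240,230:370],None,fx=4.4,fy=4.4,interpolation=cv2.INTER_CUBIC)
cv2.imwrite('pics/c4s.png',b[:,:,::-1])
E
```

```text
time: 7.0
tool_pos: [0.5541, -0.117, 0.1365]
ee_rot: [3.141, -0.004, -0.003]
wrist_force: [-0.6, 0.5, 0.3]
width: 0.0475
```

View pics/c4s.png

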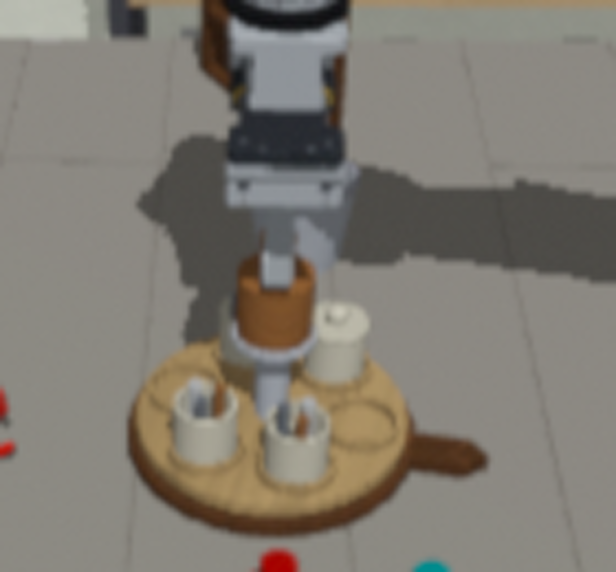

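```bash
python3 -m inch '[{"grip":0.3,"dx":0,"dy":0,"dz":0,"rx":0,"ry":0,"rz":0},{"grip":0.3,"dx":0,"dy":0,"dz":0,"rx":0,"ry":0,"rz":0}]'
```

```text
time: 7.3
tool_pos: [0.5541, -0.117, 0.1366]
ee_rot: [3.141, -0.004, -0.003]
wrist_force: [0.2, -0.0, -0.2]
width: 0.0286
```

```bash

python3 - <<'E'
from h import *
s=cams.snapshot("side");t=cams.snapshot("top");o=robot.get_obs();print(o["width"])
b=cv2.resize(s["frame"][110:240,230:370],None,fx=4.4,fy=4.4,interpolation=cv2.INTER_CUBIC)
cv2.imwrite('pics/c5s.png',b[:,:,::-1])
b=cv2.resize(t["frame"][150:300,200:345],None,fx=4,fy=4,interpolation=cv2.INTER_CUBIC)
cv2.imwrite('pics/c5t.png',b[:,:,::-1])
E
```

```text
0.028238641529622674
```

View pics/c5s.png

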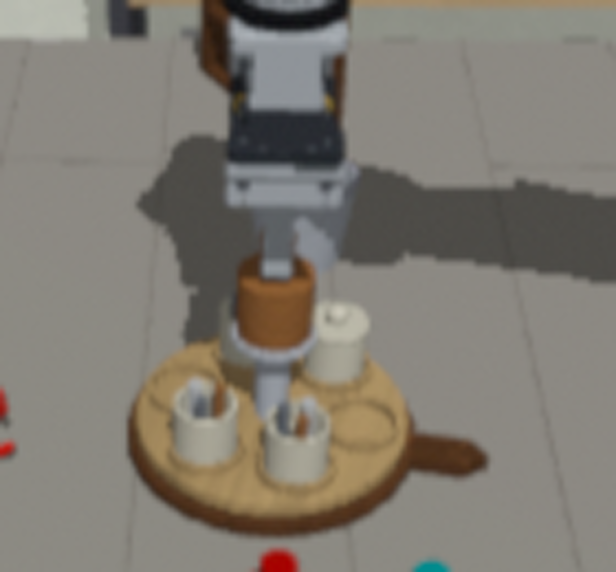

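View pics/c5t.png

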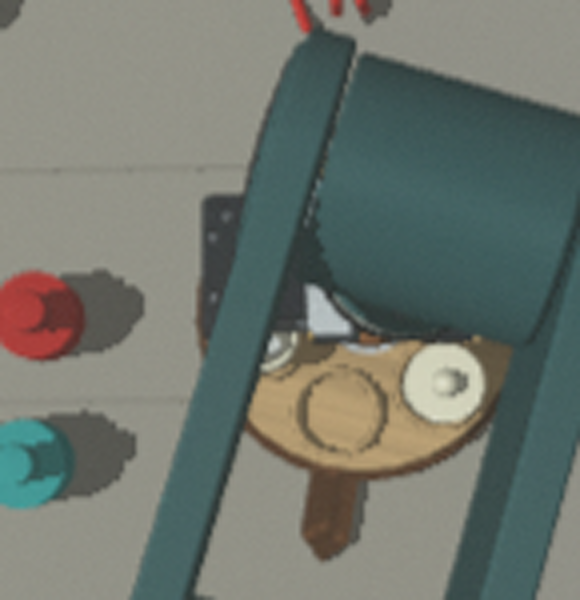

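```bash

python3 - <<'E'
from h import *
import pickle
s=pickle.load(open('shot.pkl','rb'))[1]
for y in (-.117,-.107,-.103,-.09,-.08,-.07): print(y,[np.round(proj(s,[.554,y,z]),1).tolist() for z in (.1226,.1316,.14,.15)])
E
python3 -m inch '[{"grip":0.2,"dx":0,"dy":0,"dz":0,"rx":0,"ry":0,"rz":0},{"grip":0.1,"dx":0,"dy":0,"dz":0,"rx":0,"ry":0,"rz":0}]'
```

```text
-0.117 [[292.0, 177.9], [292.1, 175.4], [292.2, 173.2], [292.3, 170.4]]
-0.107 [[292.0, 179.9], [292.1, 177.4], [292.2, 175.1], [292.4, 172.4]]
-0.103 [[292.1, 180.7], [292.2, 178.2], [292.3, 175.9], [292.4, 173.2]]
-0.09 [[292.1, 183.3], [292.2, 180.8], [292.3, 178.5], [292.4, 175.8]]
-0.08 [[292.2, 185.4], [292.3, 182.9], [292.4, 180.6], [292.5, 177.8]]
-0.07 [[292.2, 187.5], [292.3, 185.0], [292.4, 182.7], [292.5, 179.9]]
time: 7.65
tool_pos: [0.5541, -0.1169, 0.1365]
ee_rot: [3.141, -0.004, -0.003]
wrist_force: [-0.5, -0.7, -0.3]
width: 0.023
```

The picture shows the fingertips about 28 mm higher than the TCP reading implies. They came down beside the knob, just above the cap body, and have closed on the 24 mm knob. I check that the grip has stalled, then lift a little and look.

```bash
python3 -m inch '[{"grip":0.1,"dx":0,"dy":0,"dz":0,"rx":0,"ry":0,"rz":0},{"grip":0.1,"dx":0,"dy":0,"dz":-0.3,"rx":0,"ry":0,"rz":0},{"grip":0.1,"dx":0,"dy":0,"dz":-0.5,"rx":0,"ry":0,"rz":0},{"grip":0.1,"dx":0,"dy":0,"dz":0,"rx":0,"ry":0,"rz":0}]'
python3 - <<'E'
from h import *
s=cams.snapshot("side")
b=cv2.resize(s["frame"][110:240,230:370],None,fx=4.4,fy=4.4,interpolation=cv2.INTER_CUBIC)
cv2.imwrite('pics/c6s.png',b[:,:,::-1])
E
```

```text
time: 8.15
tool_pos: [0.5541, -0.117, 0.1581]
ee_rot: [3.141, -0.004, -0.003]
wrist_force: [-0.9, -0.6, -0.8]
width: 0.0234
```

View pics/c6s.png

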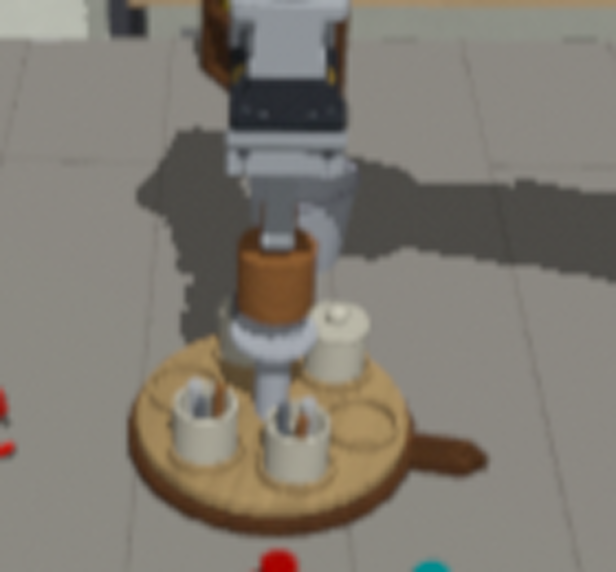

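```bash
python3 -m inch '[{"grip":0.1,"dx":0,"dy":0,"dz":-0.8,"rx":0,"ry":0,"rz":0},{"grip":0.1,"dx":0,"dy":0,"dz":-0.9,"rx":0,"ry":0,"rz":0},{"grip":0.1,"dx":0,"dy":0,"dz":-0.9,"rx":0,"ry":0,"rz":0},{"grip":0.1,"dx":0,"dy":0,"dz":-0.8,"rx":0,"ry":0,"rz":0},{"grip":0.1,"dx":0,"dy":-0.6,"dz":0,"rx":0,"ry":0,"rz":0},{"grip":0.1,"dx":-0.2,"dy":-1,"dz":0,"rx":0,"ry":0,"rz":0},{"grip":0.1,"dx":-0.2,"dy":-1,"dz":0,"rx":0,"ry":0,"rz":0},{"grip":0.1,"dx":-0.2,"dy":-1,"dz":0,"rx":0,"ry":0,"rz":0},{"grip":0.1,"dx":-0.2,"dy":-1,"dz":0,"rx":0,"ry":0,"rz":0},{"grip":0.1,"dx":-0.2,"dy":-1,"dz":0,"rx":0,"ry":0,"rz":0},{"grip":0.1,"dx":-0.2,"dy":-1,"dz":0,"rx":0,"ry":0,"rz":0},{"grip":0.1,"dx":-0.2,"dy":-1,"dz":0,"rx":0,"ry":0,"rz":0}]'
```

```text
time: 9.7
tool_pos: [0.5121, 0.0852, 0.2325]
ee_rot: [-3.136, 0.017, -0.002]
wrist_force: [-0.6, 0.0, -0.5]
width: 0.0236
```

```bash
python3 -m inch '[{"grip":0.1,"dx":-0.2,"dy":-1,"dz":0,"rx":0,"ry":0.2,"rz":0},{"grip":0.1,"dx":-0.2,"dy":-1,"dz":0,"rx":0,"ry":0,"rz":0},{"grip":0.1,"dx":-0.2,"dy":-1,"dz":0,"rx":0,"ry":0,"rz":0},{"grip":0.1,"dx":-0.2,"dy":-1,"dz":0,"rx":0,"ry":0,"rz":0},{"grip":0.1,"dx":-0.2,"dy":-1,"dz":0,"rx":0,"ry":0,"rz":0},{"grip":0.1,"dx":-0.1,"dy":-1,"dz":0,"rx":0,"ry":0,"rz":0},{"grip":0.1,"dx":0,"dy":-1,"dz":0,"rx":0,"ry":0,"rz":0},{"grip":0.1,"dx":0,"dy":-0.3,"dz":0,"rx":0,"ry":0,"rz":0},{"grip":0.1,"dx":0,"dy":0,"dz":0,"rx":0,"ry":0,"rz":0}]'
python3 - <<'E'
from h import *
s=cams.snapshot("side");t=cams.snapshot("top")
save(s,'s7');save(t,'t7')
E
```

```text
time: 10.82
tool_pos: [0.4724, 0.2807, 0.2199]
ee_rot: [-3.139, 0.02, 0.007]
wrist_force: [0.4, -0.4, -1.2]
width: 0.0234
```

View pics/s7.png

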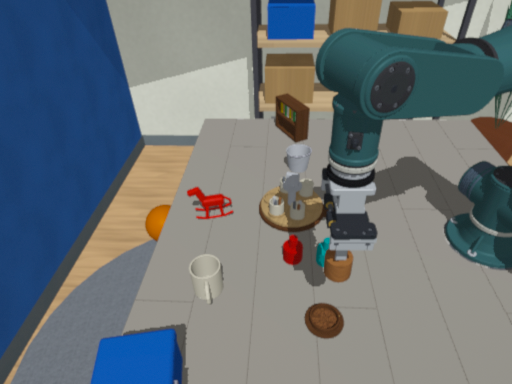

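View pics/t7.png

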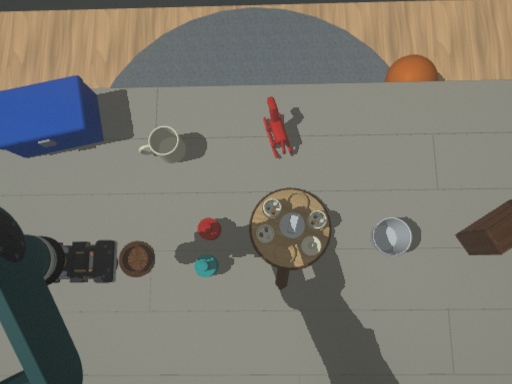

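```bash
cat > m3.py <<'E'
from h import *
s=cams.snapshot("side");t=cams.snapshot("top")
o=robot.get_obs();p=o["tool_pos"];print(o["time"],p,o["ee_rot"],o["wrist_force"],o["width"])
for z in (-.0365,.0115): print('pred rim/top',proj(s,[p[0],p[1],p[2]+z]))
print('holder pts',proj(s,[.479,.28,.004]),proj(t,[.479,.28,.004]), proj(t,p))
b=cv2.resize(s["frame"][200:350,270:400],None,fx=4,fy=4,interpolation=cv2.INTER_CUBIC)
cv2.imwrite('pics/x_s.png',b[:,:,::-1])
b=cv2.resize(t["frame"][200:300,50:200],None,fx=4,fy=4,interpolation=cv2.INTER_CUBIC)
cv2.imwrite('pics/x_t.png',b[:,:,::-1])
import pickle;pickle.dump((t,s),open('shot2.pkl','wb'))
E
python3 m3.py
python3 - <<'E'
from h import *
import pickle
t,s=pickle.load(open('shot2.pkl','rb'))
b=cv2.resize(t["frame"][180:300,240:340],None,fx=5,fy=5,interpolation=cv2.INTER_CUBIC)
cv2.imwrite('pics/c8t.png',b[:,:,::-1])
E
```

```text
11.025 [0.47322725 0.27974763 0.22086772] [-3.13817627  0.01898572  0.00510621] [-0.63094512  0.17906623 -0.06547657] 0.023509981765404257
pred rim/top [335.34832324 270.26453885]
pred rim/top [338.06627677 254.31523475]
holder pts [324.41695995 319.86351967] [134.96513161 258.55795683] [ 98.54320255 261.55383072]
```

View pics/x_s.png

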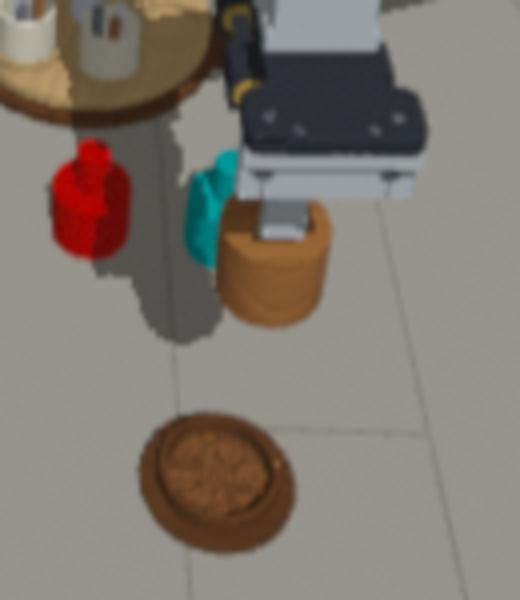

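View pics/c8t.png

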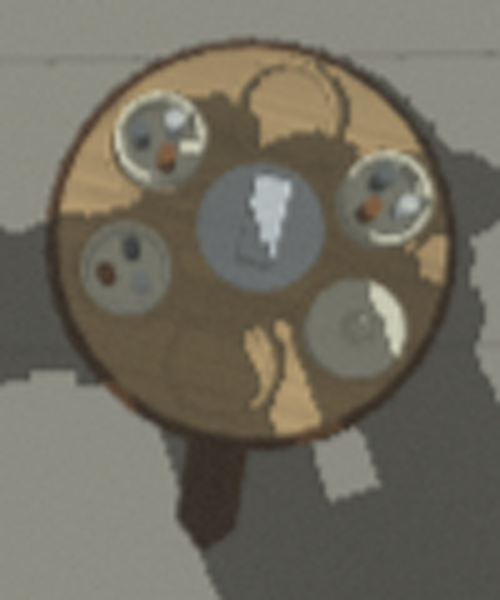

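View pics/x_t.png

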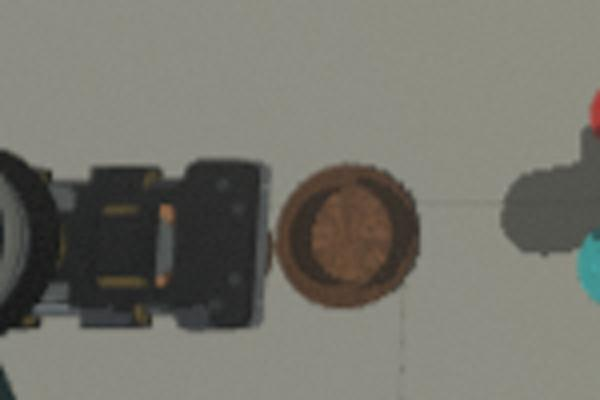

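```bash
python3 - <<'E'
from h import *
import pickle
t,s=pickle.load(open('shot2.pkl','rb'))
T=lambda x,y:(x/5+240-.4,y/5+180-.4)
A=np.array([.552,-.1158])
for n,p,z,o in [('rearwell',(296,113),.036,0),('LR pot',(161,139),.071,-120),('RR pot',(387,199),.071,120),('L pot',(125,267),.071,-60),('lid rim',(356,328),.072,60),('lid knob',(359,321),.085,60)]:
  q=atz(t,T(*p),z)[:2]; d=q-A; a=np.degrees(np.arctan2(d[1],d[0]))
  y=(a-180-o+180)%360-180
  if n=='rearwell': y=a
  print(n,q,np.hypot(*d),y)
for n,a,b in [('axis',(271,179),(255,265)),('left',(252,178),(237,258))]:
  d=(atz(t,T(*a),.14)-atz(t,T(*b),.14)); print(n,d,np.degrees(np.arctan2(d[1],d[0])))
print('shoulder',atz(t,T(260,227),.1),'bar c',atz(t,T(263,222),.14))
b=cv2.resize(t["frame"][207:243,275:310],None,fx=16,fy=16,interpolation=cv2.INTER_CUBIC)
b=cv2.convertScaleAbs(b,alpha=1.6)
cv2.imwrite('pics/c9t.png',b[:,:,::-1])
b=cv2.resize(s["frame"][165:235,255:345],None,fx=7,fy=7,interpolation=cv2.INTER_CUBIC)
cv2.imwrite('pics/c9s.png',b[:,:,::-1])
E
```

```text
rearwell [ 0.61398237 -0.13862227] 0.06605051054931803 -20.214003656742157
LR pot [ 0.59727136 -0.07055448] 0.06400510201172299 -15.01635373005601
RR pot [ 0.56689747 -0.17823909] 0.06419170550794462 -16.58056923734307
L pot [ 0.53591798 -0.05241255] 0.0653957164898291 -15.763878600851797
lid rim [ 0.50583214 -0.16136584] 0.06486691499691496 -15.37600858021915
lid knob [ 0.50864784 -0.1615048 ] 0.06299475361641782 -13.486752386595185
axis [ 0.03805695 -0.00800956  0.        ] -11.885161348373027
left [ 0.03543466 -0.00745228  0.        ] -11.876815183644894
shoulder [ 0.55183561 -0.11555573  0.1       ] bar c [ 0.55072723 -0.11462567  0.14      ]
```

View pics/c9t.png

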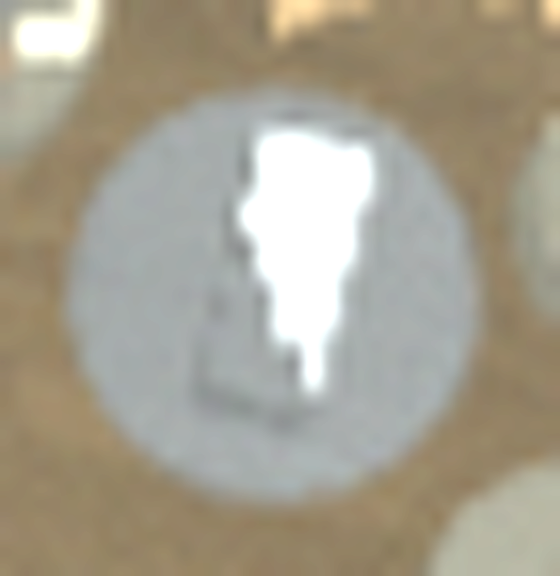

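View pics/c9s.png

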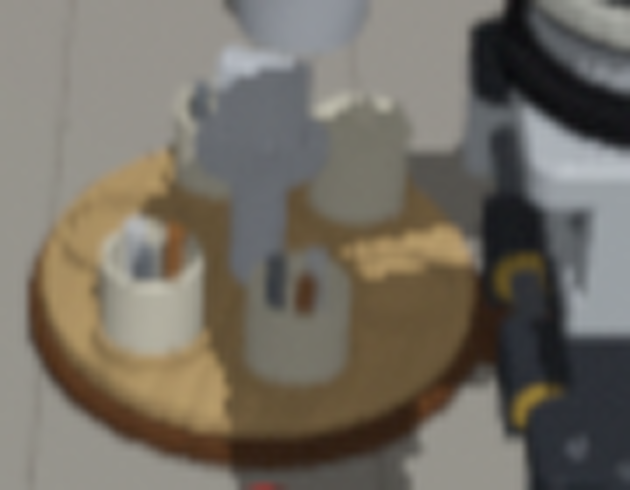

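```bash
python3 -m inch '[{"grip":0.1,"dx":0.25,"dy":0.05,"dz":0,"rx":0,"ry":0.22,"rz":0},{"grip":0.1,"dx":0,"dy":0,"dz":0.9,"rx":0,"ry":0,"rz":0},{"grip":0.1,"dx":0,"dy":0,"dz":0.9,"rx":0,"ry":0,"rz":0},{"grip":0.1,"dx":0,"dy":0,"dz":0.9,"rx":0,"ry":0,"rz":0},{"grip":0.1,"dx":0,"dy":0,"dz":0.8,"rx":0,"ry":0,"rz":0},{"grip":0.1,"dx":0,"dy":0,"dz":0,"rx":0,"ry":0,"rz":0}]'; python3 m3.py
```

```text
time: 11.78
tool_pos: [0.4835, 0.2753, 0.1333]
ee_rot: [-3.137, -0.01, -0.001]
wrist_force: [-0.2, 0.5, -1.2]
width: 0.0234
11.875 [0.48488356 0.27609703 0.13575827] [-3.13522322e+00 -1.37214336e-02 -7.16313257e-04] [ 1.11717794  0.02670501 -0.08101883] 0.02353154633269504
pred rim/top [325.49424596 293.87378765]
pred rim/top [327.60587553 280.09833843]
holder pts [324.41695995 319.86351967] [134.96513161 258.55795683] [116.86329913 255.89895426]
```

View pics/x_s.png

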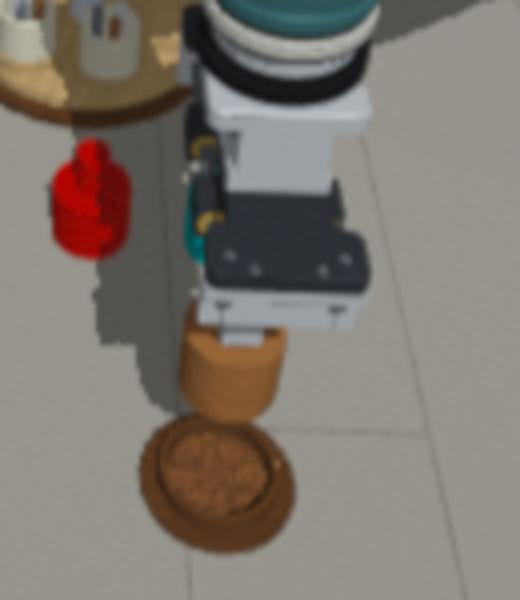

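View pics/x_t.png

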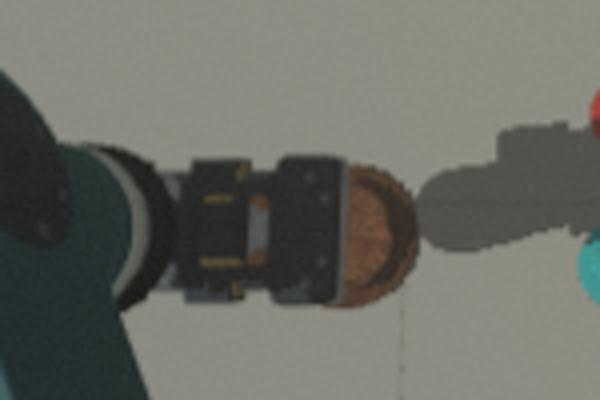

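```bash
python3 -m inch '[{"grip":0.1,"dx":-0.25,"dy":-0.08,"dz":0,"rx":-0.08,"ry":-0.16,"rz":0},{"grip":0.1,"dx":0,"dy":0,"dz":0.8,"rx":0,"ry":0,"rz":0},{"grip":0.1,"dx":0,"dy":0,"dz":0.8,"rx":0,"ry":0,"rz":0},{"grip":0.1,"dx":0,"dy":0,"dz":0.5,"rx":0,"ry":0,"rz":0},{"grip":0.1,"dx":0,"dy":0,"dz":0,"rx":0,"ry":0,"rz":0}]'; python3 m3.py
```

```text
time: 12.5
tool_pos: [0.4816, 0.2804, 0.0887]
ee_rot: [-3.138, -0.009, -0.001]
wrist_force: [-0.5, -0.0, -1.2]
width: 0.0233
12.6 [0.48248489 0.28070307 0.09005096] [-3.13681509e+00 -1.12272151e-02 -5.95079951e-04] [ 0.36741259 -0.26014446 -1.45952004] 0.023405905403124466
pred rim/top [324.86941816 307.8555259 ]
pred rim/top [326.88806366 295.07437662]
holder pts [324.41695995 319.86351967] [134.96513161 258.55795683] [122.33251053 257.0750939 ]
```

View pics/x_s.png

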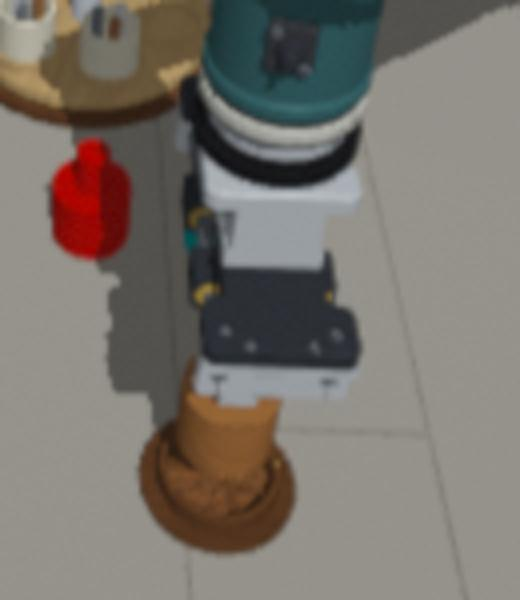

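View pics/x_t.png

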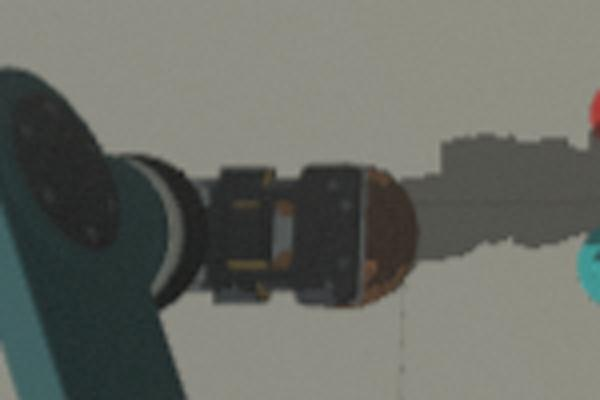

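```bash
python3 -m inch '[{"grip":0.1,"dx":-0.05,"dy":0.14,"dz":0,"rx":-0.06,"ry":-0.13,"rz":0},{"grip":0.1,"dx":0,"dy":0,"dz":0.6,"rx":0,"ry":0,"rz":0},{"grip":0.1,"dx":0,"dy":0,"dz":0.4,"rx":0,"ry":0,"rz":0},{"grip":0.1,"dx":0,"dy":0,"dz":0,"rx":0,"ry":0,"rz":0}]'; python3 m3.py
```

```text
time: 13.1
tool_pos: [0.4819, 0.2772, 0.0648]
ee_rot: [-3.142, -0.001, -0.001]
wrist_force: [-0.1, 0.1, -0.9]
width: 0.0233
13.2 [0.48255243 0.27751771 0.06584851] [-3.14075893e+00 -2.84057644e-03 -7.47657848e-04] [-0.82286127  0.06752645 -0.70389978] 0.02315817911820938
pred rim/top [323.76645105 312.70848744]
pred rim/top [325.6976059 300.3997708]
holder pts [324.41695995 319.86351967] [134.96513161 258.55795683] [127.36892216 257.06339259]
```

View pics/x_s.png

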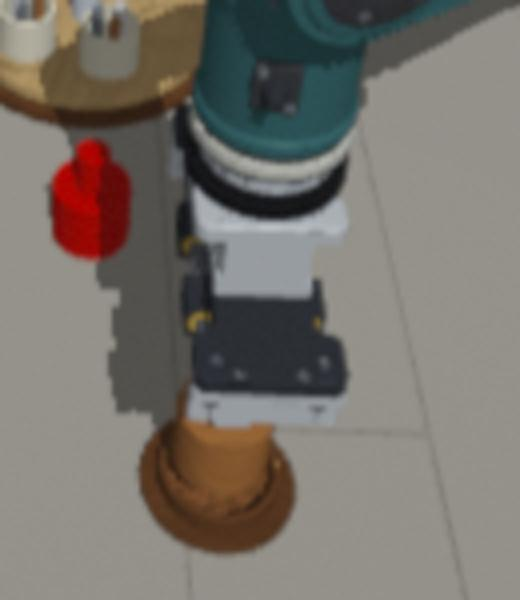

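```bash
python3 -m inch '[{"grip":0.1,"dx":-0.05,"dy":0,"dz":0.35,"rx":0,"ry":0,"rz":0},{"grip":0.1,"dx":0,"dy":0,"dz":0.3,"rx":0,"ry":0,"rz":0},{"grip":0.1,"dx":0,"dy":0,"dz":0,"rx":0,"ry":0,"rz":0}]'; python3 m3.py
```

```text
time: 13.58
tool_pos: [0.4814, 0.2777, 0.0489]
ee_rot: [-3.14, -0.004, -0.001]
wrist_force: [0.0, 0.2, -1.5]
width: 0.0229
13.675 [0.48191948 0.2778827  0.04962793] [-3.13993289e+00 -4.68007815e-03 -6.58312371e-04] [-0.43944655 -0.48971648  0.02941823] 0.023288786737917153
pred rim/top [323.43209986 316.81617265]
pred rim/top [325.32673183 304.81493792]
holder pts [324.41695995 319.86351967] [134.96513161 258.55795683] [129.57563193 257.34819775]
```

View pics/x_s.png

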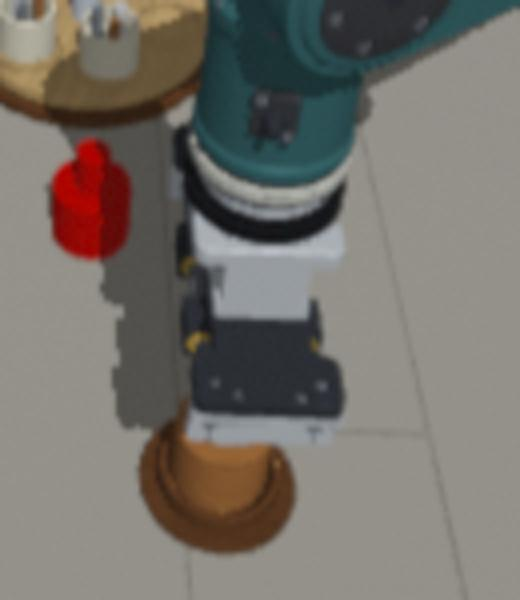

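```bash
python3 -m inch '[{"grip":0.1,"dx":0,"dy":0,"dz":0.15,"rx":0,"ry":0,"rz":0},{"grip":0.1,"dx":0,"dy":0,"dz":0.05,"rx":0,"ry":0,"rz":0}]'
```

```text
time: 13.92
tool_pos: [0.4824, 0.2781, 0.0449]
ee_rot: [-3.139, -0.006, -0.001]
wrist_force: [0.7, -0.7, -0.9]
width: 0.0234
```

```bash
python3 -m inch '[{"grip":0.1,"dx":0,"dy":0,"dz":0.08,"rx":0,"ry":0,"rz":0},{"grip":0.1,"dx":0,"dy":0,"dz":0.05,"rx":0,"ry":0,"rz":0}]'
```

```text
time: 14.18
tool_pos: [0.4826, 0.2782, 0.0417]
ee_rot: [-3.139, -0.006, -0.001]
wrist_force: [-0.4, 0.0, -0.1]
width: 0.0238
```

Expected contact is near z = 0.0405, so I keep to small steps.

```bash
python3 -m inch '[{"grip":0.1,"dx":0,"dy":0,"dz":0.06,"rx":0,"ry":0,"rz":0},{"grip":0.1,"dx":0,"dy":0,"dz":0,"rx":0,"ry":0,"rz":0}]'
```

```text
time: 14.42
tool_pos: [0.4829, 0.2783, 0.0406]
ee_rot: [-3.139, -0.007, -0.001]
wrist_force: [-0.8, 0.8, -1.6]
width: 0.0234
```

```bash
python3 -m inch '[{"grip":0.1,"dx":0,"dy":0,"dz":0.06,"rx":0,"ry":0,"rz":0},{"grip":0.1,"dx":0,"dy":0,"dz":0,"rx":0,"ry":0,"rz":0}]'
```

```text
time: 14.68
tool_pos: [0.4832, 0.2785, 0.0406]
ee_rot: [-3.139, -0.008, -0.001]
wrist_force: [-0.9, -0.6, -1.0]
width: 0.0233
```

```bash
python3 -m inch '[{"grip":0.1,"dx":0,"dy":0,"dz":0.1,"rx":0,"ry":0,"rz":0},{"grip":0.1,"dx":0,"dy":0,"dz":0,"rx":0,"ry":0,"rz":0}]'
```

```text
time: 14.92
tool_pos: [0.4834, 0.2787, 0.0404]
ee_rot: [-3.138, -0.009, -0.0]
wrist_force: [-0.7, -1.2, -1.3]
width: 0.0231
```

```bash
python3 -m inch '[{"grip":0.1,"dx":0,"dy":0,"dz":0.1,"rx":0,"ry":0,"rz":0},{"grip":0.1,"dx":0,"dy":0,"dz":0,"rx":0,"ry":0,"rz":0}]'; python3 m3.py
```

```text
time: 15.18
tool_pos: [0.4834, 0.2787, 0.0404]
ee_rot: [-3.138, -0.01, -0.0]
wrist_force: [-0.9, -0.4, -1.2]
width: 0.0232
15.275 [0.48350761 0.27880761 0.04036822] [-3.13787049e+00 -9.67391171e-03 -2.00571440e-04] [-2.23148828 -1.20377336  4.40095991] 0.023348790882960276
pred rim/top [322.43036192 319.36108819]
pred rim/top [324.27514309 307.53293918]
holder pts [324.41695995 319.86351967] [134.96513161 258.55795683] [130.55020734 256.70684291]
```

View pics/x_s.png

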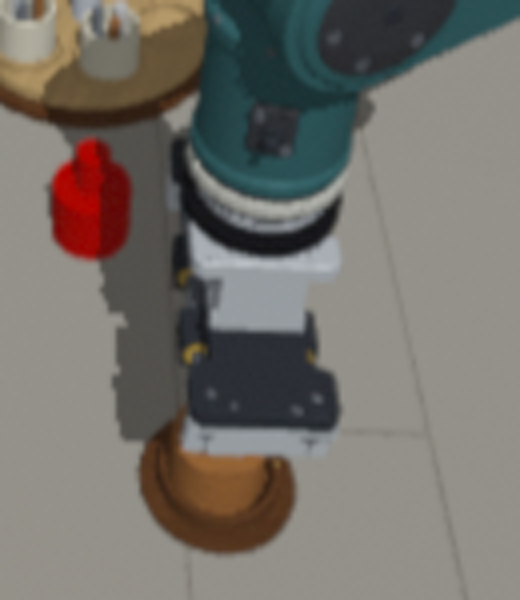

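z stalls at 0.0404, which puts the rim at 4 mm, and a 4 N reaction shows: the cap is seated. I release it.

```bash
python3 -m inch '[{"grip":0.35,"dx":0,"dy":0,"dz":0,"rx":0,"ry":0,"rz":0},{"grip":0.6,"dx":0,"dy":0,"dz":0,"rx":0,"ry":0,"rz":0},{"grip":0.6,"dx":0,"dy":0,"dz":0,"rx":0,"ry":0,"rz":0},{"grip":0.6,"dx":0,"dy":0,"dz":0,"rx":0,"ry":0,"rz":0}]'
python3 - <<'E'
from h import *
print(robot.get_obs()["width"])
E
```

```text
time: 15.78
tool_pos: [0.4839, 0.2792, 0.0385]
ee_rot: [-3.137, -0.01, -0.0]
wrist_force: [0.4, -0.6, 0.3]
width: 0.0559
0.05585016019212143
```

```bash
python3 -m inch '[{"grip":0.6,"dx":0,"dy":0,"dz":-0.5,"rx":0,"ry":0,"rz":0},{"grip":0.6,"dx":0,"dy":0,"dz":-1,"rx":0,"ry":-0.1,"rz":0},{"grip":0.6,"dx":0,"dy":0,"dz":-1,"rx":0,"ry":0,"rz":0},{"grip":0.6,"dx":0,"dy":0,"dz":-1,"rx":0,"ry":0,"rz":-1},{"grip":0.6,"dx":0,"dy":0,"dz":-1,"rx":0,"ry":0,"rz":-1},{"grip":0.6,"dx":0,"dy":0,"dz":-1,"rx":0,"ry":0,"rz":-1},{"grip":0.6,"dx":0,"dy":0,"dz":-1,"rx":0,"ry":0,"rz":-1},{"grip":0.6,"dx":0,"dy":0,"dz":-1,"rx":0,"ry":0,"rz":-1},{"grip":0.6,"dx":0,"dy":0,"dz":-1,"rx":0,"ry":0,"rz":-1},{"grip":0.6,"dx":0,"dy":0,"dz":0,"rx":0,"ry":0,"rz":-1},{"grip":0.6,"dx":0,"dy":0,"dz":0,"rx":0,"ry":0,"rz":-1},{"grip":0.6,"dx":0,"dy":0,"dz":0,"rx":0,"ry":0,"rz":-1}]'
python3 - <<'E'
from h import *
s=cams.snapshot("side")
b=cv2.resize(s["frame"][200:350,250:400],None,fx=4,fy=4,interpolation=cv2.INTER_CUBIC)
cv2.imwrite('pics/c10s.png',b[:,:,::-1])
t=cams.snapshot("top")
b=cv2.resize(t["frame"][200:300,50:200],None,fx=4,fy=4,interpolation=cv2.INTER_CUBIC)
cv2.imwrite('pics/c10t.png',b[:,:,::-1])
E
```

```text
time: 17.27
tool_pos: [0.4844, 0.2787, 0.2711]
ee_rot: [3.138, -0.019, 0.811]
wrist_force: [0.7, 0.1, -0.0]
width: 0.0564
```

View pics/c10s.png

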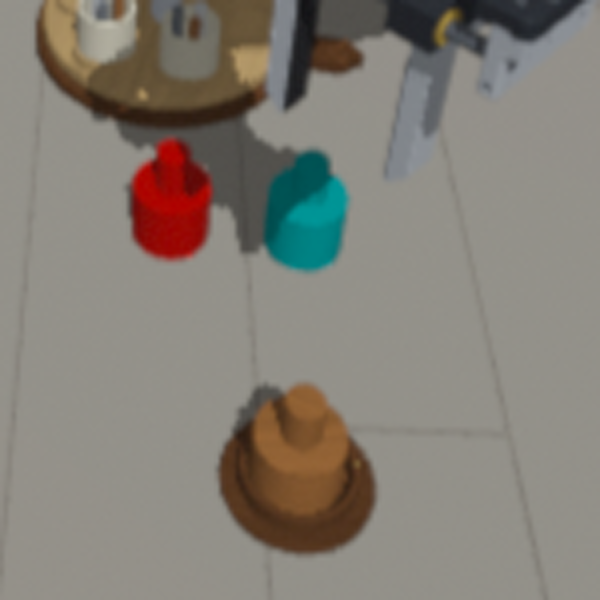

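View pics/c10t.png

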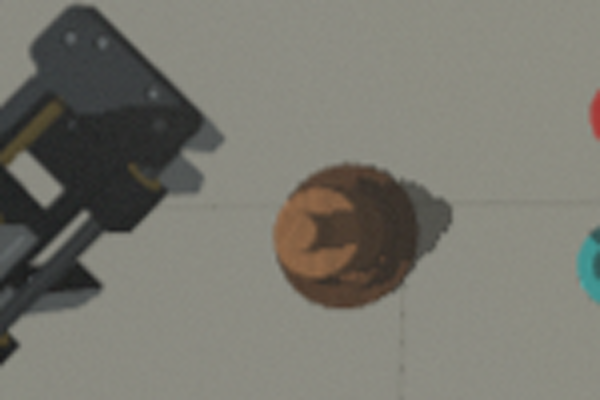

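```bash
python3 -m inch '[{"grip":0.7,"dx":0,"dy":0,"dz":0,"rx":0,"ry":0,"rz":-1},{"grip":0.7,"dx":0,"dy":0,"dz":0,"rx":0,"ry":0,"rz":-1},{"grip":0.7,"dx":0,"dy":0,"dz":0,"rx":0,"ry":0,"rz":-1},{"grip":0.7,"dx":0,"dy":0,"dz":0,"rx":0,"ry":0,"rz":-1},{"grip":0.7,"dx":0,"dy":0,"dz":0,"rx":0,"ry":0,"rz":-1},{"grip":0.7,"dx":0,"dy":0,"dz":0,"rx":0,"ry":0,"rz":-1},{"grip":0.7,"dx":0,"dy":0,"dz":0,"rx":0,"ry":0,"rz":-1},{"grip":0.7,"dx":0,"dy":0,"dz":0,"rx":0,"ry":0,"rz":-1},{"grip":0.7,"dx":0,"dy":0,"dz":0,"rx":0,"ry":0,"rz":-0.5},{"grip":0.7,"dx":0,"dy":0,"dz":0,"rx":0,"ry":0,"rz":0}]'
```

```text
time: 18.62
tool_pos: [0.4841, 0.2786, 0.2763]
ee_rot: [3.121, -0.014, 1.557]
wrist_force: [0.2, -0.3, 0.2]
width: 0.0658
```

```bash
python3 -m inch '[{"grip":0.7,"dx":-1,"dy":0.17,"dz":0,"rx":0,"ry":0,"rz":0},{"grip":0.7,"dx":-1,"dy":0.17,"dz":0,"rx":0,"ry":0,"rz":0},{"grip":0.7,"dx":-1,"dy":0.17,"dz":0,"rx":0,"ry":0,"rz":0},{"grip":0.7,"dx":-1,"dy":0.17,"dz":0,"rx":0,"ry":0,"rz":0},{"grip":0.7,"dx":-1,"dy":0.17,"dz":0,"rx":0,"ry":0,"rz":0},{"grip":0.7,"dx":-1,"dy":0.17,"dz":0,"rx":0,"ry":0,"rz":0},{"grip":0.7,"dx":-1,"dy":0.17,"dz":0,"rx":0,"ry":0,"rz":0},{"grip":0.7,"dx":-1,"dy":0.17,"dz":0,"rx":0,"ry":0,"rz":0},{"grip":0.7,"dx":-1,"dy":0.17,"dz":0,"rx":0,"ry":0,"rz":0},{"grip":0.7,"dx":-1,"dy":0.17,"dz":0,"rx":0,"ry":0,"rz":0},{"grip":0.7,"dx":-1,"dy":0.17,"dz":0,"rx":0,"ry":0,"rz":0},{"grip":0.7,"dx":-1,"dy":0.17,"dz":0,"rx":0,"ry":0,"rz":0}]'
cat > d.py <<'E'
import sys
from h import *
# usage: x y z yawdeg -> correction in tool units
x,y,z,yw=map(float,sys.argv[1:])
o=robot.get_obs();Rc=R.from_euler('xyz',o["ee_rot"]);Rt=R.from_euler('xyz',[np.pi,0,np.radians(yw)])
print('pos',np.round(o["tool_pos"],4),'rot',np.round(o["ee_rot"],3),'t',o["time"],'F',np.round(o["wrist_force"],1),'tq',np.round(o["wrist_torque"],2),'w',round(o["width"],4),'j6',round(o["joint_positions"][5],2))
print('d',np.round(Rc.inv().apply(np.array([x,y,z])-o["tool_pos"])/.025,2),'r',np.round(np.degrees((Rc.inv()*Rt).as_rotvec())/5,2))
E
python3 d.py .552 -.1158 .25 89
```

```text
time: 20.12
tool_pos: [0.5289, -0.0303, 0.2766]
ee_rot: [3.116, -0.015, 1.538]
wrist_force: [-0.3, -0.2, -0.2]
width: 0.066
pos [ 0.5289 -0.0303  0.2766] rot [ 3.116 -0.015  1.538] t 20.125 F [-0.3 -0.2 -0.2] tq [-0.05 -0.08  0.06] w 0.066 j6 -0.14
d [-3.4   1.01  1.04] r [ 0.29 -0.17 -0.18]
```

```bash
python3 -m inch '[{"grip":0.7,"dx":-1,"dy":0.3,"dz":0,"rx":0.29,"ry":-0.17,"rz":0},{"grip":0.7,"dx":-1,"dy":0.3,"dz":0,"rx":0,"ry":0,"rz":0},{"grip":0.7,"dx":-1,"dy":0.3,"dz":0,"rx":0,"ry":0,"rz":0},{"grip":0.7,"dx":0,"dy":0,"dz":0,"rx":0,"ry":0,"rz":-1},{"grip":0.7,"dx":0,"dy":0,"dz":0,"rx":0,"ry":0,"rz":-1},{"grip":0.7,"dx":0,"dy":0,"dz":0,"rx":0,"ry":0,"rz":-1},{"grip":0.7,"dx":0,"dy":0,"dz":0,"rx":0,"ry":0,"rz":-1},{"grip":0.7,"dx":0,"dy":0,"dz":0,"rx":0,"ry":0,"rz":-1},{"grip":0.7,"dx":0,"dy":0,"dz":0,"rx":0,"ry":0,"rz":-1},{"grip":0.7,"dx":0,"dy":0,"dz":0,"rx":0,"ry":0,"rz":-1},{"grip":0.7,"dx":0,"dy":0,"dz":0,"rx":0,"ry":0,"rz":-1},{"grip":0.7,"dx":0,"dy":0,"dz":0,"rx":0,"ry":0,"rz":-1}]'
python3 -m inch '[{"grip":0.7,"dx":0,"dy":0,"dz":0,"rx":0,"ry":0,"rz":-1},{"grip":0.7,"dx":0,"dy":0,"dz":0,"rx":0,"ry":0,"rz":-1},{"grip":0.7,"dx":0,"dy":0,"dz":0,"rx":0,"ry":0,"rz":-1},{"grip":0.7,"dx":0,"dy":0,"dz":0,"rx":0,"ry":0,"rz":-1},{"grip":0.7,"dx":0,"dy":0,"dz":0,"rx":0,"ry":0,"rz":-1},{"grip":0.7,"dx":0,"dy":0,"dz":0,"rx":0,"ry":0,"rz":-1},{"grip":0.7,"dx":0,"dy":0,"dz":0,"rx":0,"ry":0,"rz":0}]'
python3 d.py .552 -.1158 .21 164.5
```

```text
time: 21.62
tool_pos: [0.5492, -0.1114, 0.2791]
ee_rot: [3.141, 0.002, 2.321]
wrist_force: [-1.0, 0.4, 0.5]
width: 0.0657
time: 22.5
tool_pos: [0.5491, -0.1114, 0.2811]
ee_rot: [-3.141, 0.005, 2.849]
wrist_force: [0.9, 0.0, 0.2]
width: 0.0656
pos [ 0.5491 -0.1114  0.2811] rot [-3.141  0.005  2.849] t 22.5 F [0.9 0.  0.2] tq [ 0.04 -0.13 -0.02] w 0.0656 j6 -1.58
d [-0.15 -0.13  2.84] r [-0.01  0.05 -0.25]
```

```bash
python3 -m inch '[{"grip":0.7,"dx":-0.15,"dy":-0.13,"dz":0.5,"rx":0,"ry":0,"rz":-0.25},{"grip":0.7,"dx":0,"dy":0,"dz":1,"rx":0,"ry":0,"rz":0},{"grip":0.7,"dx":0,"dy":0,"dz":1,"rx":0,"ry":0,"rz":0},{"grip":0.7,"dx":0,"dy":0,"dz":1,"rx":0,"ry":0,"rz":0},{"grip":0.7,"dx":0,"dy":0,"dz":1,"rx":0,"ry":0,"rz":0},{"grip":0.7,"dx":0,"dy":0,"dz":0,"rx":0,"ry":0,"rz":0}]'
python3 d.py .552 -.1158 .097 164.5
python3 - <<'E'
from h import *
s=cams.snapshot("side")
b=cv2.resize(s["frame"][110:240,230:370],None,fx=4.4,fy=4.4,interpolation=cv2.INTER_CUBIC)
cv2.imwrite('pics/c11s.png',b[:,:,::-1])
t=cams.snapshot("top")
b=cv2.resize(t["frame"][180:300,235:345],None,fx=4.4,fy=4.4,interpolation=cv2.INTER_CUBIC)
cv2.imwrite('pics/c11t.png',b[:,:,::-1])
E
```

```text
time: 23.25
tool_pos: [0.5516, -0.117, 0.1608]
ee_rot: [-3.14, 0.001, 2.865]
wrist_force: [0.0, 0.6, -0.2]
width: 0.0656
pos [ 0.5516 -0.117   0.1608] rot [-3.140e+00  1.000e-03  2.865e+00] t 23.25 F [ 0.   0.6 -0.2] tq [ 0.04 -0.13  0.02] w 0.0656 j6 -1.6
d [0.   0.05 2.55] r [-0.02  0.01 -0.07]
```

View pics/c11s.png

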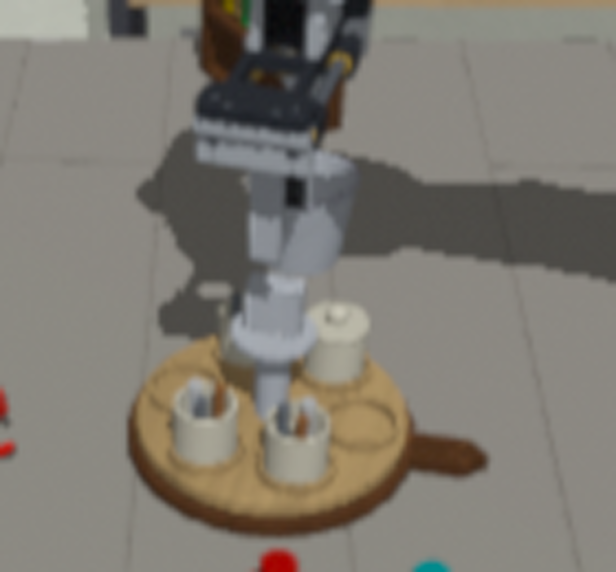

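View pics/c11t.png

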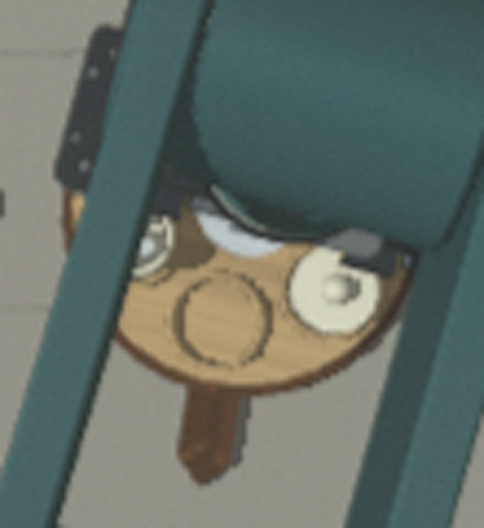

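```bash
python3 -m inch '[{"grip":0.7,"dx":0,"dy":0.05,"dz":0.8,"rx":0,"ry":0,"rz":-0.07},{"grip":0.7,"dx":0,"dy":0,"dz":0.8,"rx":0,"ry":0,"rz":0},{"grip":0.7,"dx":0,"dy":0,"dz":0.6,"rx":0,"ry":0,"rz":0},{"grip":0.7,"dx":0,"dy":0,"dz":0,"rx":0,"ry":0,"rz":0}]'
python3 d.py .552 -.1158 .096 164.5
python3 - <<'E'
from h import *
s=cams.snapshot("side")
b=cv2.resize(s["frame"][110:240,230:370],None,fx=4.4,fy=4.4,interpolation=cv2.INTER_CUBIC)
cv2.imwrite('pics/c12s.png',b[:,:,::-1])
E
```

```text
time: 23.85
tool_pos: [0.5583, -0.118, 0.1145]
ee_rot: [-3.14, 0.02, 2.87]
wrist_force: [0.2, 0.6, 0.2]
width: 0.0658
pos [ 0.5583 -0.118   0.1145] rot [-3.14  0.02  2.87] t 23.85 F [0.2 0.6 0.2] tq [ 0.03 -0.15  0.02] w 0.0658 j6 -1.61
d [0.28 0.02 0.74] r [-0.02  0.23 -0.01]
```

View pics/c12s.png

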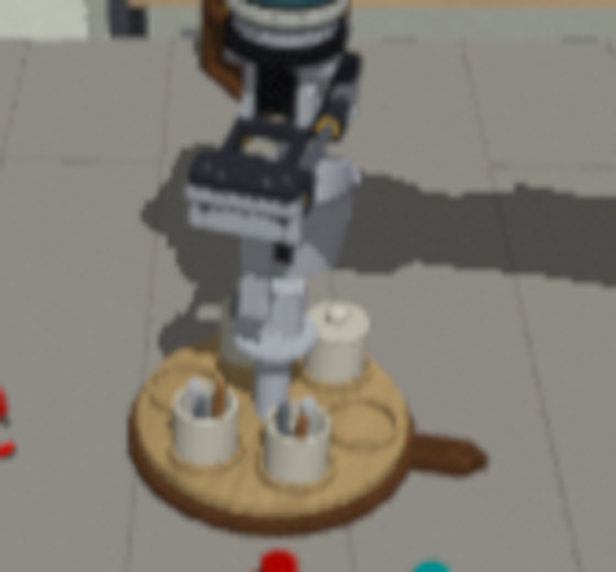

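```bash
python3 -m inch '[{"grip":0.7,"dx":0.3,"dy":0.02,"dz":0.3,"rx":0,"ry":0.23,"rz":0},{"grip":0.7,"dx":0,"dy":0,"dz":0.3,"rx":0,"ry":0,"rz":0},{"grip":0.7,"dx":0,"dy":0,"dz":0,"rx":0,"ry":0,"rz":0}]'
python3 d.py .552 -.1158 .096 164.5
```

```text
time: 24.28
tool_pos: [0.5527, -0.116, 0.1016]
ee_rot: [-3.139, 0.004, 2.87]
wrist_force: [0.1, -0.6, -0.1]
width: 0.0663
pos [ 0.5527 -0.116   0.1016] rot [-3.139  0.004  2.87 ] t 24.275 F [ 0.1 -0.6 -0.1] tq [ 0.01 -0.14  0.06] w 0.0663 j6 -1.61
d [ 0.03 -0.    0.23] r [-0.03  0.04 -0.01]
```

```bash
python3 -m inch '[{"grip":0.7,"dx":0.05,"dy":0,"dz":0.3,"rx":0,"ry":0.04,"rz":0},{"grip":0.5,"dx":0,"dy":0,"dz":0,"rx":0,"ry":0,"rz":0},{"grip":0.3,"dx":0,"dy":0,"dz":0,"rx":0,"ry":0,"rz":0},{"grip":0.1,"dx":0,"dy":0,"dz":0,"rx":0,"ry":0,"rz":0},{"grip":0.05,"dx":0,"dy":0,"dz":0,"rx":0,"ry":0,"rz":0},{"grip":0.05,"dx":0,"dy":0,"dz":0,"rx":0,"ry":0,"rz":0},{"grip":0.05,"dx":0,"dy":0,"dz":0,"rx":0,"ry":0,"rz":0},{"grip":0.05,"dx":0,"dy":0,"dz":0,"rx":0,"ry":0,"rz":0}]'
python3 d.py .552 -.1158 .095 164.5
python3 - <<'E'
from h import *
s=cams.snapshot("side")
b=cv2.resize(s["frame"][110:240,230:370],None,fx=4.4,fy=4.4,interpolation=cv2.INTER_CUBIC)
cv2.imwrite('pics/c13s.png',b[:,:,::-1])
E
```

```text
time: 25.28
tool_pos: [0.5519, -0.1155, 0.0942]
ee_rot: [-3.14, 0.001, 2.87]
wrist_force: [-0.4, -0.1, -0.2]
width: 0.0156
pos [ 0.5519 -0.1155  0.0942] rot [-3.14e+00  1.00e-03  2.87e+00] t 25.275 F [-0.4 -0.1 -0.2] tq [ 0.12 -0.16 -0.04] w 0.0156 j6 -1.61
d [-0.   -0.01 -0.03] r [-0.02  0.01 -0.01]
```

View pics/c13s.png

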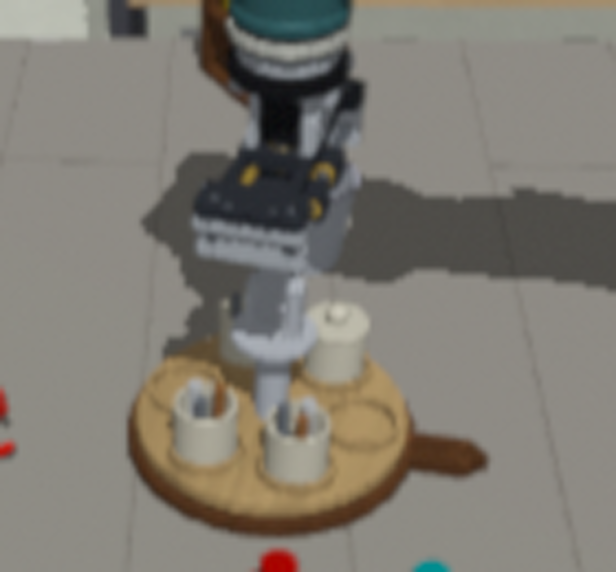

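Gripped: the width is 15.6 mm on the 16 mm bar. Now I turn it clockwise, in stages.

```bash
python3 -m inch '[{"grip":0.05,"dx":0,"dy":0,"dz":0,"rx":0,"ry":0,"rz":0.4},{"grip":0.05,"dx":0,"dy":0,"dz":0,"rx":0,"ry":0,"rz":0.6},{"grip":0.05,"dx":0,"dy":0,"dz":0,"rx":0,"ry":0,"rz":0.7},{"grip":0.05,"dx":0,"dy":0,"dz":0,"rx":0,"ry":0,"rz":0.7},{"grip":0.05,"dx":0,"dy":0,"dz":0,"rx":0,"ry":0,"rz":0.7},{"grip":0.05,"dx":0,"dy":0,"dz":0,"rx":0,"ry":0,"rz":0.7}]'
python3 d.py .552 -.1157 .0942 109.7
```

```text
time: 26.08
tool_pos: [0.5522, -0.1151, 0.0943]
ee_rot: [-3.141, 0.002, 2.522]
wrist_force: [0.8, 1.0, -0.2]
width: 0.0156
pos [ 0.5522 -0.1151  0.0943] rot [-3.141e+00  2.000e-03  2.522e+00] t 26.075 F [ 0.8  1.  -0.2] tq [ 0.12 -0.13  0.06] w 0.0156 j6 -1.26
d [-0.01 -0.03  0.  ] r [0.   0.02 6.96]
```

```bash
python3 -m inch '[{"grip":0.05,"dx":0,"dy":-0.02,"dz":0,"rx":0,"ry":0,"rz":0.7},{"grip":0.05,"dx":0,"dy":0,"dz":0,"rx":0,"ry":0,"rz":0.7},{"grip":0.05,"dx":0,"dy":0,"dz":0,"rx":0,"ry":0,"rz":0.7},{"grip":0.05,"dx":0,"dy":0,"dz":0,"rx":0,"ry":0,"rz":0.7},{"grip":0.05,"dx":0,"dy":0,"dz":0,"rx":0,"ry":0,"rz":0.7},{"grip":0.05,"dx":0,"dy":0,"dz":0,"rx":0,"ry":0,"rz":0.7},{"grip":0.05,"dx":0,"dy":0,"dz":0,"rx":0,"ry":0,"rz":0.7},{"grip":0.05,"dx":0,"dy":0,"dz":0,"rx":0,"ry":0,"rz":0.5},{"grip":0.05,"dx":0,"dy":0,"dz":0,"rx":0,"ry":0,"rz":0},{"grip":0.05,"dx":0,"dy":0,"dz":0,"rx":0,"ry":0,"rz":0}]'
python3 d.py .552 -.1157 .0942 109.7
```

```text
time: 27.32
tool_pos: [0.5528, -0.1146, 0.0943]
ee_rot: [3.141, 0.002, 2.029]
wrist_force: [1.4, 0.8, -0.2]
width: 0.0159
pos [ 0.5528 -0.1146  0.0943] rot [3.141e+00 2.000e-03 2.029e+00] t 27.325 F [ 1.4  0.8 -0.2] tq [0.01 0.04 0.14] w 0.0159 j6 -0.76
d [-0.03 -0.05  0.  ] r [0.01 0.03 1.31]
```

```bash
python3 -m inch '[{"grip":0.05,"dx":-0.02,"dy":-0.03,"dz":0,"rx":0,"ry":0,"rz":0.6},{"grip":0.05,"dx":0,"dy":0,"dz":0,"rx":0,"ry":0,"rz":0.6},{"grip":0.05,"dx":0,"dy":0,"dz":0,"rx":0,"ry":0,"rz":0.2},{"grip":0.05,"dx":0,"dy":0,"dz":0,"rx":0,"ry":0,"rz":0},{"grip":0.05,"dx":0,"dy":0,"dz":0,"rx":0,"ry":0,"rz":0}]'
python3 d.py .552 -.1157 .0942 109.7
python3 - <<'E'
from h import *
import pickle
s=cams.snapshot("side");t=cams.snapshot("top")
pickle.dump((t,s),open('shot3.pkl','wb'))
b=cv2.resize(s["frame"][140:240,240:370],None,fx=5,fy=5,interpolation=cv2.INTER_CUBIC)
cv2.imwrite('pics/c14s.png',b[:,:,::-1])
b=cv2.resize(t["frame"][180:300,240:340],None,fx=5,fy=5,interpolation=cv2.INTER_CUBIC)
cv2.imwrite('pics/c14t.png',b[:,:,::-1])
for n in('lidded_pot','front'):
  for c in(t,s): print(n,[(np.round(r["pixel"],1),round(r["score"],2),atz(c,r["pixel"],.026)[:2]) for r in spotter.place_of(c,n)])
E
```

```text
time: 27.95
tool_pos: [0.553, -0.1145, 0.0943]
ee_rot: [3.139, 0.002, 1.906]
wrist_force: [2.1, 0.7, 0.9]
width: 0.0161
pos [ 0.553  -0.1145  0.0943] rot [3.139e+00 2.000e-03 1.906e+00] t 27.95 F [2.1 0.7 0.9] tq [-0.01  0.05  0.14] w 0.0161 j6 -0.64
d [-0.03 -0.05  0.  ] r [ 0.03  0.02 -0.1 ]
lidded_pot [(array([287.1, 253.7]), 0.52, array([ 0.48704655, -0.10700067]))]
lidded_pot [(array([312.9, 204.8]), 0.57, array([ 0.48538418, -0.10726799]))]
front [(array([284.5, 254.3]), 0.75, array([ 0.48564507, -0.10053956])), (array([174.4, 150.5]), 0.42, array([0.75605164, 0.18086771])), (array([136. , 254.8]), 0.4, array([0.48818151, 0.27031986]))]
front [(array([314.3, 204.8]), 0.91, array([ 0.48099939, -0.10740421])), (array([298.2, 166.5]), 0.46, array([ 0.52622681, -0.31843365]))]
```

View pics/c14s.png

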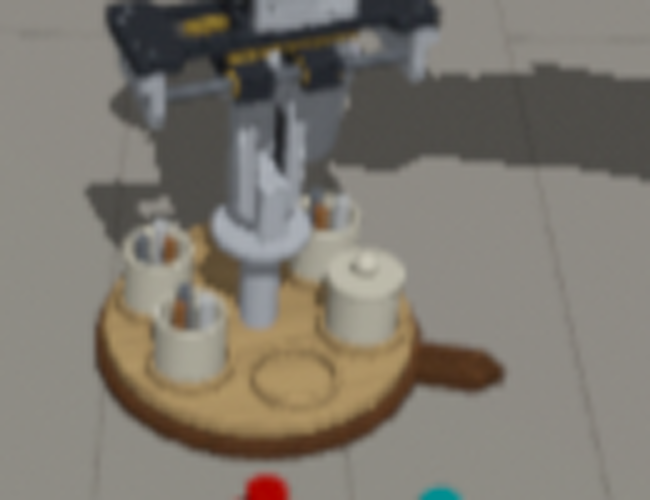

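View pics/c14t.png

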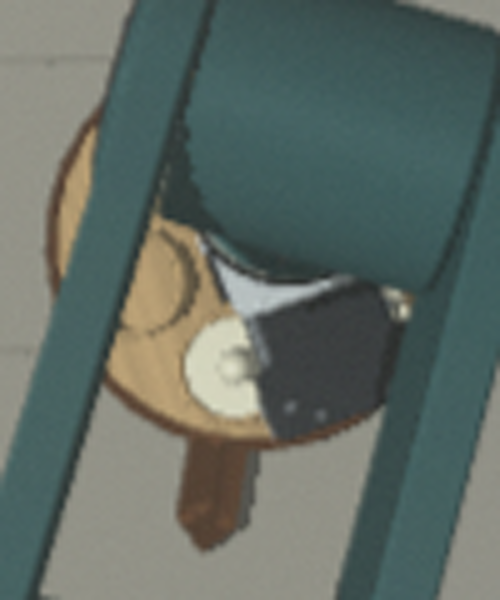

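```bash
python3 - <<'E'
from h import *
import pickle
t,s=pickle.load(open('shot3.pkl','rb'))
T=lambda x,y:(x/5+240-.4,y/5+180-.4)
S=lambda x,y:(x/5+240-.4,y/5+140-.4)
A=np.array([.552,-.1158])
def rep(n,q,A=A):
  d=q[:2]-A; print(n,q,np.hypot(*d),np.degrees(np.arctan2(-d[1],-d[0])))
rep('lid rim',atz(t,T(235,367),.072)); rep('knob',atz(t,T(238,362),.083))
rep('side lid rim',atz(s,S(366,273),.072));rep('side knob',atz(s,S(367,265),.083));rep('side foot',atz(s,S(362,325),.030))
rep('tip t',atz(t,T(205,549),.008));rep('tip s',atz(s,S(503,371),.008))
rep('open well',atz(s,S(293,378),.036))
# predicted pixels if in line
for a in(-10.3,-13):
  p=A-.065*np.array([np.cos(np.radians(a)),np.sin(np.radians(a))]); u=proj(t,[*p,.072]);v=proj(s,[*p,.072])
  print(a,(u-[240,180]+.4)*5,(v-[240,140]+.4)*5)
E
```

```text
lid rim [ 0.4881912  -0.10379757  0.072     ] 0.06492781615647844 -10.652853732152028
knob [ 0.49034455 -0.10476782  0.083     ] 0.06263468310962728 -10.144733737203916
side lid rim [ 0.48910863 -0.10332462  0.072     ] 0.06411676892135694 -11.219768200295244
side knob [ 0.4896039  -0.09740342  0.083     ] 0.06505157672836658 -16.427387829182997
side foot [ 0.48867815 -0.10346907  0.03      ] 0.0645113054255057 -11.019536718080664
tip t [ 0.39980343 -0.08974139  0.008     ] 0.15441128775349414 -9.715789960865566
tip s [ 0.40053498 -0.08773765  0.008     ] 0.15404268341394936 -10.496331423220836
open well [ 0.53340742 -0.04619461  0.036     ] 0.07204578201315337 -75.04465189713784
-10.3 [235.81276063 367.29963519] [367.66624312 272.15575488]
-13 [229.42666858 366.04040734] [366.92910149 275.22288811]
```

The lidded pot sits at about -10.7° and the pointer at about -10.2°. I make a tiny trim, then check that it holds still.

```bash
python3 -m inch '[{"grip":0.05,"dx":0,"dy":-0.02,"dz":0,"rx":0,"ry":0,"rz":-0.06}]'
python3 d.py .552 -.1157 .0942 109.7
python3 - <<'E'
from h import *
for i in range(12):
  s=cams.snapshot("side")
t=cams.snapshot("top");save(t,'t15');save(s,'s15')
E
python3 d.py .552 -.1157 .0942 109.7
```

```text
time: 28.38
tool_pos: [0.553, -0.1145, 0.0943]
ee_rot: [3.138, 0.002, 1.911]
wrist_force: [3.6, 1.3, -2.0]
width: 0.0163
pos [ 0.553  -0.1145  0.0943] rot [3.138e+00 2.000e-03 1.911e+00] t 28.375 F [ 3.6  1.3 -2. ] tq [ 0.   -0.23  0.13] w 0.0163 j6 -0.65
d [-0.03 -0.05  0.  ] r [ 0.04  0.02 -0.04]
pos [ 0.553  -0.1145  0.0942] rot [3.138e+00 2.000e-03 1.911e+00] t 29.025 F [ 4.8  1.1 -1.3] tq [ 0.08 -0.44  0.13] w 0.0155 j6 -0.65
d [-0.03 -0.05  0.  ] r [ 0.04  0.02 -0.04]
```

View pics/s15.png

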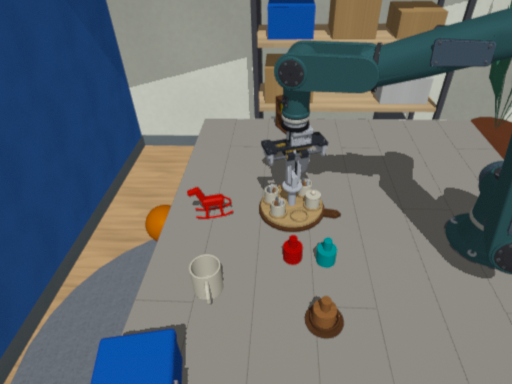

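View pics/t15.png

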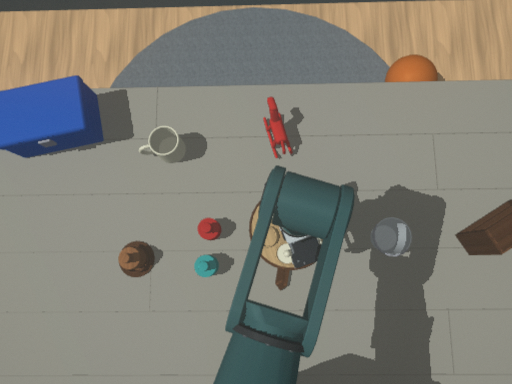

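```bash
python3 -c "
from bench import robot
print(robot.close_job())"; python3 d.py .552 -.1157 .0942 109.7
```

```text
the job is handed in; nothing more can be done
None
the job is handed in; nothing more can be done
```

I lifted the wooden cap off by its knob and set it rim down in the round holder. I then gripped the bar and turned the carousel about 55° clockwise. I handed the job in at about 29 s of the 53 s, with the arm still gripping and holding.

**Last checks**
- **Cap:** it stands upright in the dish. As it went down, the reading stalled at the dish floor height with a reaction of about 4 N.
- **Lidded pot:** it measures about -10.7° around the axis against about -10.2° for the pointer, so the two agree to roughly 0.5°. One side-view reading, of the ball knob, gave -16°. I set it aside because the lid rim and foot in the same picture gave -11°.
- **Hold:** the pose and turn did not change over the last 0.65 s. The grip width was 15.5 mm on the 16 mm bar. The sideways force crept up to about 5 N, well under the limits.
- **Other toys:** the mug, bucket, horse and both look-alike caps stand where they were. I saw no contact with the pots.

**What disagreed**
- **Fingertip height:** the pictures show the fingertips about 28 mm higher than the stated tool frame puts them. I had aimed for the cap's body, so the fingers came down just above it and closed on the knob. I used the measured offset from then on.
- **Carousel rest:** it started about 5° off the pointer line, so the turn was about 55° rather than 60°.

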